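# Put the yard lamp's parts together in the tray

## Robot

A 7-joint arm with a two-finger parallel gripper is mounted at the origin on the work surface. World frame = base frame: x ahead of the robot, y to its left, z up, the work surface at z = 0. Lengths are in m, angles in degrees, forces in N, time in s.
With the tool pointing down it reaches from about 0.425 to 0.875 m from the base axis. Payload 8.4 kg.
Tool frame: the origin (TCP) lies on the centre line of the jaws, within the pads' length; the fingertips stand 14 mm ahead of it and the grasp point (between the pads) lies 5 mm behind it; z points along the fingers, y is the direction in which the jaws open and shut (so a half turn about z gives the same grasp; the last joint's range is limited). The gripper opens to 85 mm and grips with 20 to 120 N. Pads are 22 mm wide; open, the fingers measure 114 mm over their backs; the gripper's body (76 mm by 85 mm) begins 54 mm behind the grasp point. The pads swing forward as they close: fully open they stand 13 mm farther back than shut.
Start: joints at [69.947, 19.091, 2.286, 83.961, -0.768, 76.965, -3.352], TCP at [0.161, -0.63, 0.212] pointing down, gripper open.
Joint ranges: [-147.57, 147.57], [-21.85, 119.76], [-74.77, 79.35], [14.55, 137.4], [-85.83, 265.84], [4.83, 119.75], [-152.11, 152.11]. Speed limits (degrees/s): [127.2, 127.2, 159.86, 159.86, 180, 180, 180].

## Interface

Orientations are given as a 3x3 rotation matrix whose columns are the frame's x, y, z axes.
In Python, from cell import get_obs, capture, get_calibration, close_job, trace, place_of gives the robot as it stands.
- The arm moves only by the tool jog_arm, never from a script. Its argument "commands" is a list of rows, each an object with "translation": the shift along the tool's x, y, z in cm, a list of three; "turn": the turn, a rotation vector about the tool's x, y, z in degrees, a list of three. A call has 1 to 12 rows; each row is the pose to reach, as a shift and turn from the pose commanded when the call began, along the tool's axes at that moment; what a row does not reach only later rows make up. A row lasts 1/10 s, in which the tool goes at most 50 mm and 8.59 degrees, less where a joint would pass 70% of its speed; a pose out of reach is approached as far as the arm can. A call with a gripper value outside its range is refused whole. "fingers" is the opening in per cent of the stroke, from 0 (shut) to 100 (fully open), set as the call begins (left out, the last holds). The fingers move at their own pace and stop on an object; "newtons" is the grip in N (left out, the last holds). Time passes only in rows, so rows that repeat a pose let the fingers close. It gives the time, the measured TCP pose, the force and the opening at its end, in the units of the state.
- get_obs(): the state, without advancing time (a new reading comes with each control period).
- capture(name): name is "scene" or "top" or "wrist"; returns (picture, depth): 480x640x3 uint8, red, green, blue; 480x640 float32, m along the optical axis (not along the pixel's ray), 0 where there is no reading.
- get_calibration(name): a dict with "fx", "fy", "cx", "cy" (pixels), "world_from_camera" (4x4, takes a point from camera to world coordinates). Camera axes: x right, y up, looking along -z (the intrinsics and any distortion apply to the point x, -y, -z); pixel columns grow to the right and rows downward; lengths in m; the calibration is good to about 2 mm. The wrist camera is an equidistant fisheye: a pixel r from the principal point sees the ray r / f radians off the axis. A picture is of the moment at which its call begins: read the wrist's pose just before it. get_calibration takes no time and is no camera call; for the wrist camera it gives the pose at the moment of the call.
- close_job(): hands the job in, once; it reports no verdict.
Trained networks look in the newest picture that a camera, given by its name, has taken for a name from the list of things; names that differ only in an ending like _2 or _b are one class to them, and where a whole thing is asked for, a point or a joint stands for the part that bears it (a point fixed in the world has none). Each returns a list of dicts, best first, with "p" (0 to 1); they miss things now and then, are a little off and sometimes report something else, mostly with a low value. They report only what shows in the picture. A call takes as long as a camera call. They do not tell look-alikes from the thing itself.
- trace(camera, name): "mask" (480x640 bool, what is visible of it) and "extent" ([left, top, right, bottom] in pixels, round what is visible of it).
- place_of(camera, name): "at" ([column, row] in pixels: a listed point, or the origin of a listed thing).
The state is a dict: "time": time; "q": joint angles; "qd": joint speeds; "effort": joint torques, N m; "eef_pos": TCP position; "orientation": TCP orientation; "contact_force": force on the tool from outside, world axes, zero at the start; "moment": the same for the moment, N m; "finger_gap": finger opening in m.
Only numpy, scipy, OpenCV 4.12 (cv2) and the standard library are available. Lean on these libraries where they do the work, as an engineer would, in place of code of your own. Each camera call takes 0.05 s, during which the arm holds its last target.

## Task

Gather the taken-apart yard lamp in the blue tray: stack the black spacer, then the pale blue glass lens, then the brass retaining ring flat between the posts of the white nest, in that order from the bottom up, and stand the green battery pack upright in the orange cup, before, between or after. Set the glass lens down gently, do not drop it. The amber lens and the red ring belong to another lamp: leave them, the mug and the cone marker where they are.

Things in the scene. Friction and masses are not known exactly. Their poses are not given: they have to be found in the camera images.
- spacer: Loose spacer: plain black plastic ring, 56 mm outside, 36 mm hole, 20 mm high, lying flat on the shelf. Origin: centre of its underside, z up its axis.
- lens: Loose lens blank: flat round disc of pale blue clear glass, 56 mm across, 18 mm thick, no hole, lying flat on the shelf. Fragile: not to be dropped. Origin: centre of its underside, z up its axis.
- retainer: Loose retaining ring: brass-coloured ring, 56 mm outside, 36 mm hole, 20 mm high, lying flat on the shelf. Origin: centre of its underside, z up its axis.
- battery: Loose battery pack: green upright cylinder, 34 mm across, 80 mm tall with a black top and a 12 mm steel contact on it (body 76 mm + contact 4 mm), standing on the shelf. Origin: centre of its underside, z up its axis.
- nest: White nest fixed in the blue tray. Base 92 mm across, 6 mm high; pedestal 48 mm across, top 16 mm above origin. 4 steel posts, 8 mm thick, tops tapered, to 66 mm above origin, 36 mm from the axis at 45 degrees to its x and y: a 56 mm part has 4 mm play all round; fingers closing along its x or y pass the 43 mm gaps. Stacked undersides at 16, 36, 54 mm. Origin: centre of underside, z up.
- cup: Battery cup: orange open round cup fixed in the same blue tray (130 x 290 mm, walls 12 mm high), 58 mm outside, 48 mm inside, 32 mm high, inner floor 4 mm above its origin. Its centre is about 150 mm from the nest's, on either side. Origin: centre of its underside, z up.
- amber_lens: Look-alike, stays where it is: loose amber (orange-brown) glass disc of the same shape as the lens blank, 56 mm across, 18 mm thick. Origin: centre of its underside, z up its axis.
- red_ring: Look-alike, stays where it is: loose red plastic ring, 56 mm outside, 36 mm hole, 20 mm high. Origin: centre of its underside, z up its axis.
- mug: Bystander: green ceramic mug, 80 mm across, 90 mm tall, with a handle at its +y side that reaches about 75 mm from the axis. Origin: centre of its underside, z up its axis.
- cone: Bystander: yellow plastic cone marker, 90 mm across the foot, 88 mm tall. Origin: centre of its underside, z up its axis.
Mind the look-alikes: they are no part of the job. Of the things like the lens, leave any that is purple; of the rest the smaller one is meant. There is more than one size of the spacer; the job needs the middle-sized.

How it is judged:
By the outcome, as a careful person would: the job done as asked, in the order asked, and still so for the second after the job is handed in, with the robot touching nothing.
It also fails if it takes over 96 s, if anything falls off the work surface, if the arm or the gripper's body presses on something with over 40 N, if the wrist force passes 120 N, or if a joint passes its speed limit or range.

## Working session

There is one attempt and no reset: what is moved stays moved. The work goes in short steps, Python scripts to look and compute and a tool call to move; the robot and the scene stay as the last step left them, time stands still between calls to the robot, and variables do not carry over. Pictures are saved under pics/ and viewed, and the job is handed in when it is done.

Besides the shell and the picture viewer there is one more tool, called after "Emit:" by a JSON object that holds its "api" and its "payload", one argument or row to a line. jog_arm: Moves the arm, as the interface text tells. Its arguments: {"type":"object","properties":{"commands":{"type":"array"},"fingers":{"type":"number"},"newtons":{"type":"number"}},"required":["commands"]}

```bash
mkdir -p pics; ls
python3 - <<'E'
from cell import *
import cv2, numpy as np
o=get_obs(); print(o['time'],o['eef_pos'],o['orientation'],o['finger_gap'],o['contact_force'])
for n in ("scene","top","wrist"):
    p,d=capture(n); cv2.imwrite(f"pics/{n}0.png",p[:,:,::-1]); np.save(f"{n}0.npy",d); np.save(f"{n}0rgb.npy",p)
    c=get_calibration(n); print(n,c)
E
```

```text
pics
0.0 [ 0.16116897 -0.62919376  0.21153023] [[ 9.68718395e-01  2.48162085e-01 -5.00330705e-04]
 [ 2.48162568e-01 -9.68717177e-01  1.53971184e-03]
 [-1.02580849e-04 -1.61571053e-03 -9.99998689e-01]] 0.08518812454168456 [-0.18988548  0.90974027  0.59020047]
scene {'fx': 473.71209950404176, 'fy': 473.71209950404176, 'cx': 326.1347763441543, 'cy': 242.76103238175386, 'world_from_camera': array([[-6.26069052e-01, -4.61724060e-01,  6.28369664e-01,
         1.04591850e+00],
       [ 7.79767557e-01, -3.71039885e-01,  5.04273697e-01,
         4.68379528e-01],
       [ 3.14909171e-04,  8.05692433e-01,  5.92334031e-01,
         5.82763629e-01],
       [ 0.00000000e+00,  0.00000000e+00,  0.00000000e+00,
         1.00000000e+00]])}
top {'fx': 448.0373207203032, 'fy': 448.0373207203032, 'cx': 323.6136221601643, 'cy': 239.79173452900505, 'world_from_camera': array([[ 0.0078032 ,  0.99680842, -0.07944865,  0.4052609 ],
       [-0.99962944,  0.00570387, -0.02661653, -0.00756076],
       [-0.02607842,  0.0796269 ,  0.99648355,  0.89218939],
       [ 0.        ,  0.        ,  0.        ,  1.        ]])}
wrist {'fx': 371.64829954431775, 'fy': 371.64829954431775, 'cx': 321.95565019057216, 'cy': 242.09532299465258, 'world_from_camera': array([[ 0.24886913,  0.91434694,  0.31942733,  0.24362688],
       [-0.96853493,  0.2356461 ,  0.08006878, -0.6085242 ],
       [-0.00206116, -0.32930318,  0.94422199,  0.37321866],
       [ 0.        ,  0.        ,  0.        ,  1.        ]])}
```

View pics/scene0.png

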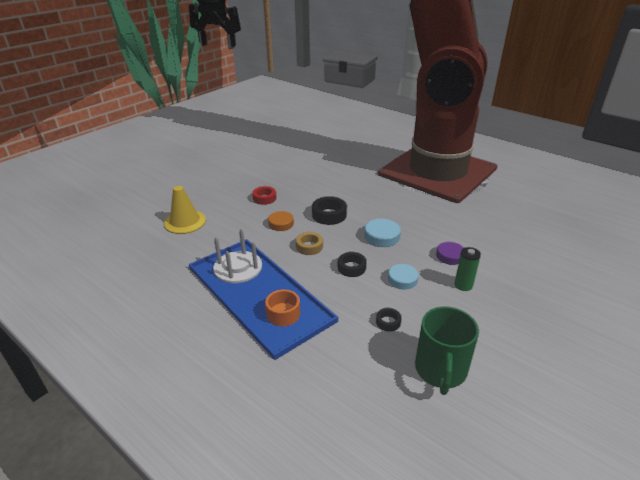

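View pics/top0.png

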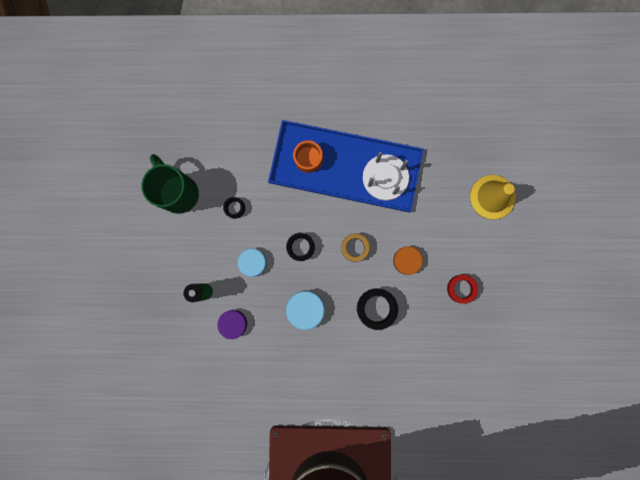

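View pics/wrist0.png

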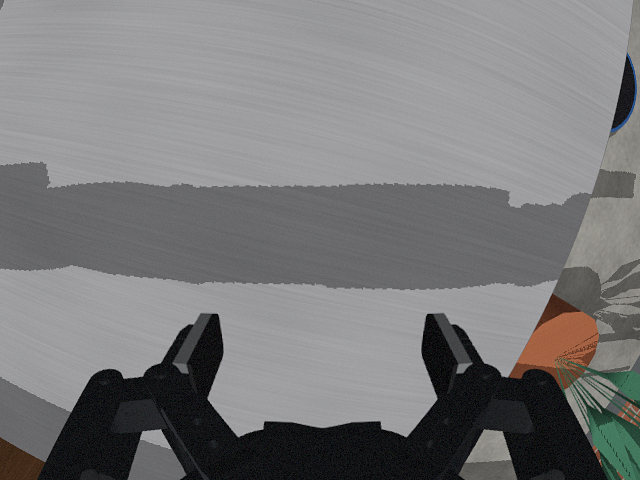

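```bash
cat > h.py <<'E'
import numpy as np, cv2
from cell import *
def pts(name,d,c):
    v,u=np.mgrid[0:480,0:640].astype(float)
    if name=='wrist':
        a=(u-c['cx'])/c['fx']; b=(v-c['cy'])/c['fy']; r=np.hypot(a,b)+1e-9
        t=np.tan(r); X=d*t*a/r; Y=-d*t*b/r
    else:
        X=d*(u-c['cx'])/c['fx']; Y=-d*(v-c['cy'])/c['fy']
    P=np.stack([X,Y,-d,np.ones_like(d)],-1)@c['world_from_camera'].T
    W=P[...,:3]; W[d<=0]=np.nan
    return W
E
python3 - <<'E'
from h import *
for n,seeds in (("top",dict(spacer=(300,236),lens=(252,263),ret=(355,237),batt=(190,293),amber=(408,260),cup=(308,156),smallsp=(234,199),bigsp=(377,294),bigl=(305,310),purple=(232,325))),):
    p=np.load(n+"0rgb.npy"); d=np.load(n+"0.npy"); W=pts(n,d,get_calibration(n))
    tab=W[350:380,300:400,2]; print("table z",np.nanmean(tab),np.nanstd(tab), "tray",W[150,350],W[195,330])
    print(np.nanmean(W[20:100,100:500,2]))
    for k,(u,v) in seeds.items():
        z=W[...,2]
        win=np.zeros(z.shape,bool); win[max(0,v-45):v+45,u-32:u+32]=1
        zt=np.nanmedian(z[v-1:v+2,u-1:u+2])
        if k in('batt',): zt=0.078
        if k=='cup': zt=0.034
        m=win&(z>zt-0.006)&(z<zt+0.008)
        nl,lab,st,cen=cv2.connectedComponentsWithStats(m.astype(np.uint8))
        cand=[i for i in range(1,nl) if st[i,4]>15]
        i=min(cand,key=lambda i:np.hypot(cen[i][0]-u,cen[i][1]-v))
        Q=W[lab==i]
        (cx,cy),r=cv2.minEnclosingCircle(Q[:,:2].astype(np.float32))
        print(k,zt.round(4),"c",round(cx,4),round(cy,4),"r",round(r,4),"n",len(Q),"mean",Q.mean(0).round(4))
E
```

```text
table z 0.0011799566605104053 0.0015392597772708482 tray [ 0.65740434 -0.03560937  0.00681885] [0.56596556 0.00404093 0.00542849]
0.0013094286940378882
spacer 0.0193 c 0.4622 0.0622 r 0.0279 n 381 mean [0.462  0.0624 0.021 ]
lens 0.019 c 0.4307 0.1576 r 0.0283 n 634 mean [0.4309 0.157  0.0193]
ret 0.019 c 0.4615 -0.0453 r 0.0278 n 383 mean [ 0.4614 -0.0455  0.0208]Traceback (most recent call last):
  File "<stdin>", line 18, in <module>
AttributeError: 'float' object has no attribute 'round'
```

```bash
python3 - <<'E'
import cv2,numpy as np
p=np.load("top0rgb.npy")[:,:,::-1]
cv2.imwrite("pics/t_crop.png",cv2.resize(p[110:220,260:440],None,fx=4,fy=4,interpolation=cv2.INTER_CUBIC))
p=np.load("scene0rgb.npy")[:,:,::-1]
cv2.imwrite("pics/s_crop.png",cv2.resize(p[180:340,180:520],None,fx=2.3,fy=2.3,interpolation=cv2.INTER_CUBIC))
E
python3 - <<'E'
from h import *
n="top"
p=np.load(n+"0rgb.npy").astype(int); d=np.load(n+"0.npy"); W=pts(n,d,get_calibration(n)); z=W[...,2]
v,u=np.mgrid[0:480,0:640]
def show(k,u0,v0,R,zlo,zhi,extra=True):
    m=(np.hypot(u-u0,v-v0)<R)&(z>zlo)&(z<zhi)&extra
    Q=W[m]
    if len(Q)<3: print(k,len(Q));return
    (cx,cy),r=cv2.minEnclosingCircle(Q[:,:2].astype(np.float32))
    print(k,"c",round(cx,4),round(cy,4),"r",round(r,4),len(Q),Q.mean(0).round(4))
show('batt',193,293,22,.07,.09); show('batt body',193,293,22,.06,.09)
show('cup',308,156,25,.025,.045)
show('amber',408,260,25,.012,.03)
show('smallsp',234,208,18,.012,.04); show('bigsp',377,309,30,.012,.05); show('bigl',305,310,30,.01,.05);show('purple',232,325,25,.01,.05)
show('red',463,289,25,.012,.04)
show('mug',165,187,40,.05,.1)
show('cone',495,195,40,.05,.1)
white=(p.min(-1)>130)&(p.max(-1)-p.min(-1)<30)
show('nest base',386,177,30,.003,.014,white)
show('nest ped',386,177,30,.013,.025,white)
m=(np.hypot(u-386,v-172)<40)&(z>.045)&(z<.075)
nl,lab,st,cen=cv2.connectedComponentsWithStats(m.astype(np.uint8))
for i in range(1,nl): print(st[i,4],cen[i].round(1),W[lab==i].mean(0).round(4), W[lab==i].max(0).round(4))
E
```

```text
batt c 0.3732 0.2534 r 0.0175 286 [0.3729 0.2525 0.0777]
batt body c 0.373 0.2533 r 0.0176 319 [0.373  0.2512 0.0764]
cup c 0.6405 0.0481 r 0.0292 294 [0.6403 0.0481 0.036 ]
amber c 0.4371 -0.1483 r 0.0281 651 [ 0.437  -0.1478  0.0189]
smallsp c 0.54 0.1964 r 0.0215 215 [0.5399 0.1957 0.0164]
bigsp c 0.3434 -0.0879 r 0.0395 840 [ 0.3431 -0.0876  0.0284]
bigl c 0.3396 0.051 r 0.0374 1188 [0.3398 0.0507 0.0252]
purple c 0.3098 0.1942 r 0.0283 666 [0.3103 0.1931 0.019 ]
red c 0.3826 -0.2524 r 0.0281 432 [ 0.3827 -0.2521  0.0203]
mug c 0.5835 0.3165 r 0.0568 1067 [0.5719 0.3123 0.0762]
cone c 0.5638 -0.317 r 0.0205 407 [ 0.561  -0.3112  0.0729]
nest base c 0.6019 -0.1058 r 0.0458 777 [ 0.598  -0.1035  0.0118]
nest ped c 0.6019 -0.1055 r 0.0454 675 [ 0.6016 -0.1048  0.019 ]
27 [379.  154.8] [ 0.6327 -0.0885  0.0615] [ 0.6377 -0.0849  0.0739]
26 [404.8 162.7] [ 0.6173 -0.1366  0.0626] [ 0.6213 -0.1338  0.0743]
25 [371. 180.] [ 0.5844 -0.0734  0.0618] [ 0.5892 -0.07    0.0722]
24 [396.6 187.9] [ 0.5694 -0.121   0.0626] [ 0.5746 -0.1182  0.074 ]
```

View pics/t_crop.png

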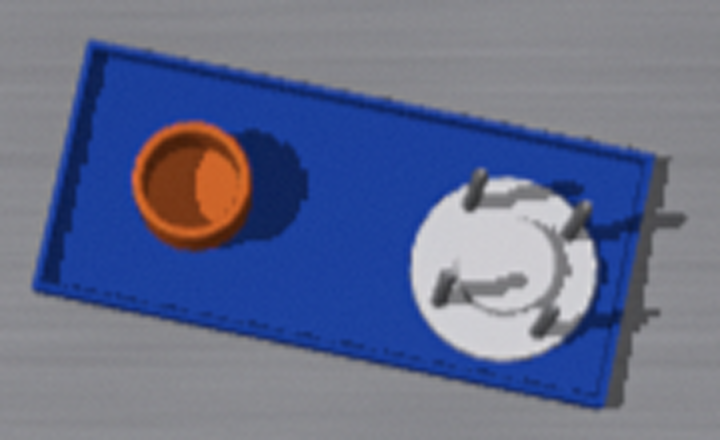

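View pics/s_crop.png

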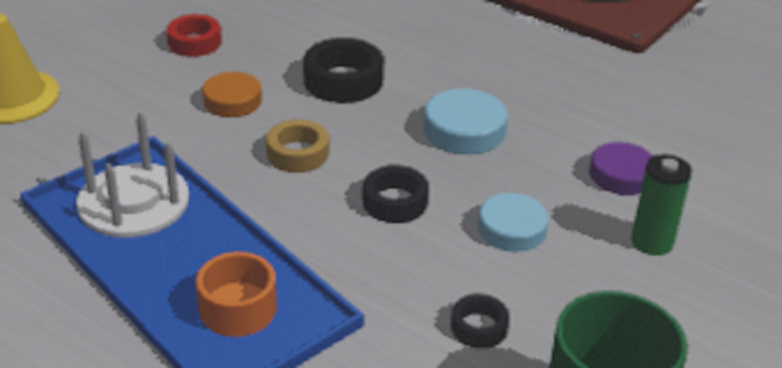

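```bash
cat >> h.py <<'E'
from scipy.spatial.transform import Rotation as Ro
def Rdown(yaw):
    c,s=np.cos(np.radians(yaw)),np.sin(np.radians(yaw))
    return np.array([[c,s,0],[s,-c,0],[0,0,-1.]])
def plan(*tg):
    o=get_obs(); p=np.array(o['eef_pos']); R=np.array(o['orientation'])
    print('t',round(o['time'],2),'at',p.round(4),'yaw',np.degrees(np.arctan2(R[1,0],R[0,0])).round(2),'gap',round(o['finger_gap'],4),'F',np.round(o['contact_force'],1),'q',np.round(o['q'],0))
    for x,y,z,yaw in tg:
        print('->',(x,y,z,yaw),'T',(R.T@(np.array([x,y,z])-p)*100).round(2).tolist(),'rot',np.degrees(Ro.from_matrix(R.T@Rdown(yaw)).as_rotvec()).round(2).tolist())
E
python3 -c "
from h import *
plan((.52,-.33,.25,45),(.602,-.105,.25,72.4))"
```

```text
t 0.15 at [ 0.1612 -0.6293  0.2117] yaw 14.37 gap 0.0854 F [ 0.3  0.3 -1.1] q [70. 19.  2. 84. -1. 77. -3.]
-> (0.52, -0.33, 0.25, 45) T [42.18, -20.09, -3.81] rot [-0.07, -0.02, -30.63]
-> (0.602, -0.105, 0.25, 72.4) T [55.71, -39.85, -3.78] rot [-0.07, -0.03, -58.03]
```

Emit:
{"api": "jog_arm", "payload": {
  "commands": [
    {"translation": [42.2, -20.1, -3.8], "turn": [0, 0, -30.6]},
    {"translation": [42.2, -20.1, -3.8], "turn": [0, 0, -30.6]},
    {"translation": [42.2, -20.1, -3.8], "turn": [0, 0, -30.6]},
    {"translation": [42.2, -20.1, -3.8], "turn": [0, 0, -30.6]},
    {"translation": [42.2, -20.1, -3.8], "turn": [0, 0, -30.6]},
    {"translation": [42.2, -20.1, -3.8], "turn": [0, 0, -30.6]},
    {"translation": [42.2, -20.1, -3.8], "turn": [0, 0, -30.6]},
    {"translation": [42.2, -20.1, -3.8], "turn": [0, 0, -30.6]},
    {"translation": [42.2, -20.1, -3.8], "turn": [0, 0, -30.6]},
    {"translation": [55.7, -39.9, -3.8], "turn": [0, 0, -58]},
    {"translation": [55.7, -39.9, -3.8], "turn": [0, 0, -58]},
    {"translation": [55.7, -39.9, -3.8], "turn": [0, 0, -58]}
  ],
  "fingers": 100
}}

```text
time: 1.35
eef_pos: [0.5624, -0.2013, 0.2496]
orientation: [[0.324, 0.946, -0.0], [0.946, -0.324, 0.0], [0.0, -0.0, -1.0]]
contact_force: [-0.1, -0.8, -0.3]
finger_gap: 0.0852
```

```bash
python3 -c "
from h import *
plan((.602,-.105,.25,72.4))"
```

```text
t 1.35 at [ 0.5624 -0.2013  0.2496] yaw 71.1 gap 0.0852 F [-0.1 -0.8 -0.3] q [ 36.  14. -24.  87.   6.  80.  -8.]
-> (0.602, -0.105, 0.25, 72.4) T [10.39, 0.62, -0.04] rot [-0.02, -0.0, -1.3]
```

Emit:
{"api": "jog_arm", "payload": {
  "commands": [
    {"translation": [10.4, 0.6, 0], "turn": [0, 0, -1.3]},
    {"translation": [10.4, 0.6, 0], "turn": [0, 0, -1.3]},
    {"translation": [10.4, 0.6, 0], "turn": [0, 0, -1.3]},
    {"translation": [10.4, 0.6, 0], "turn": [0, 0, -1.3]}
  ]
}}

```text
time: 1.75
eef_pos: [0.6022, -0.105, 0.2494]
orientation: [[0.305, 0.952, -0.001], [0.952, -0.305, 0.001], [0.0, -0.001, -1.0]]
contact_force: [0.9, -0.3, -0.5]
finger_gap: 0.0851
```

Run:
```python
from h import *
plan((.602,-.105,.25,72.4))
c=get_calibration('wrist');p,d=capture('wrist'); np.savez('w1.npz',p=p,d=d,**c)
cv2.imwrite('pics/w1.png',p[:,:,::-1])
```

```text
t 1.75 at [ 0.6022 -0.105   0.2494] yaw 72.27 gap 0.0851 F [ 0.9 -0.3 -0.5] q [ 28.  16. -28.  85.   7.  81. -18.]
-> (0.602, -0.105, 0.25, 72.4) T [-0.01, -0.02, -0.06] rot [-0.04, -0.03, -0.13]
```

View pics/w1.png

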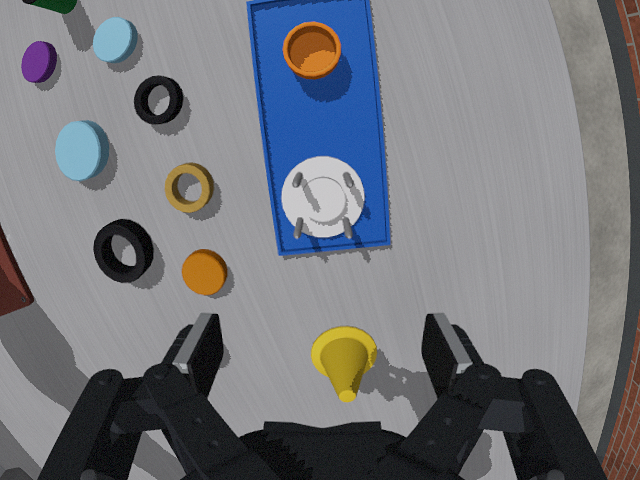

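```bash
cat >> h.py <<'E'
def show(W,k,u0,v0,R,zlo,zhi,extra=True):
    v,u=np.mgrid[0:480,0:640]; z=W[...,2]
    m=(np.hypot(u-u0,v-v0)<R)&(z>zlo)&(z<zhi)&extra
    Q=W[m]
    if len(Q)<3: print(k,len(Q));return
    (cx,cy),r=cv2.minEnclosingCircle(Q[:,:2].astype(np.float32))
    print(k,"c",round(cx,4),round(cy,4),"r",round(r,4),len(Q),'mean',Q.mean(0).round(4),'zmed',np.median(Q[:,2]).round(4))
def posts(W,u0,v0,R):
    v,u=np.mgrid[0:480,0:640]; z=W[...,2]
    m=(np.hypot(u-u0,v-v0)<R)&(z>.055)&(z<.08)
    nl,lab,st,cen=cv2.connectedComponentsWithStats(m.astype(np.uint8))
    for i in range(1,nl): print(st[i,4],cen[i].round(1),W[lab==i].mean(0).round(4), W[lab==i].max(0).round(4))
E
python3 - <<'E'
from h import *
f=np.load('w1.npz'); W=pts('wrist',f['d'],f); p=f['p'].astype(int)
z=W[...,2]
print('table',np.nanmedian(z[100:150,440:520]),np.nanmedian(z[130:160,190:230]),np.nanmedian(z[300:330,250:290]),'tray floor',np.nanmedian(z[120:140,290:350]),np.nanmedian(z[60:120,355:365]),np.nanmedian(z[210:225,372:378]))
show(W,'spacer',159,100,30,.013,.03); show(W,'lens',115,40,28,.013,.03);show(W,'ret',190,188,30,.013,.03);show(W,'cup',312,50,36,.028,.045)
white=(p.min(-1)>130)&(p.max(-1)-p.min(-1)<30)
show(W,'ped',322,200,26,.015,.028,white); show(W,'base',322,198,50,.007,.013,white)
print('ped z',np.nanmedian(z[205:215,330:340]),'base z',np.nanmedian(z[215:228,318:328]))
posts(W,322,195,60)
E
```

```text
table -0.0001540624887023112 7.552353762052544e-05 -9.774603700607454e-06 tray floor 0.004038896392391467 0.003997854858775629 0.004048370633016191
spacer c 0.4619 0.0608 r 0.0284 1134 mean [0.463  0.06   0.0194] zmed 0.0198
lens c 0.4301 0.1558 r 0.0288 1411 mean [0.4319 0.1543 0.018 ] zmed 0.0182
ret c 0.4615 -0.0471 r 0.0283 1140 mean [ 0.4626 -0.0467  0.0193] zmed 0.0197
cup c 0.6395 0.0466 r 0.0293 916 mean [0.6396 0.0475 0.036 ] zmed 0.0365
ped c 0.6019 -0.1072 r 0.0245 1538 mean [ 0.6021 -0.1067  0.0209] zmed 0.0209
base c 0.6019 -0.1072 r 0.046 3204 mean [ 0.6026 -0.1048  0.011 ] zmed 0.011
ped z 0.02093273141957805 base z 0.019970277304298456
68 [296.  182.7] [ 0.5861 -0.0746  0.0656] [ 0.5898 -0.0711  0.0721]
72 [348.8 182.5] [ 0.6335 -0.0895  0.0653] [ 0.6374 -0.0866  0.0725]
59 [296.9 233. ] [ 0.5707 -0.1222  0.0645] [ 0.5734 -0.1196  0.0717]
61 [348.1 232.7] [ 0.6187 -0.1372  0.0642] [ 0.622  -0.1345  0.0711]
```

```bash
python3 -c "
from h import *
plan((.462,.061,.20,72.5))"
```

```text
t 1.8 at [ 0.6018 -0.1073  0.2494] yaw 72.09 gap 0.0854 F [-0.4  0.1  0.8] q [ 28.  16. -28.  85.   7.  81. -18.]
-> (0.462, 0.061, 0.2, 72.5) T [11.71, -18.47, 4.95] rot [-0.04, 0.03, -0.41]
```

Emit:
{"api": "jog_arm", "payload": {
  "commands": [
    {"translation": [11.7, -18.5, 4.9], "turn": [0, 0, -0.4]},
    {"translation": [11.7, -18.5, 4.9], "turn": [0, 0, -0.4]},
    {"translation": [11.7, -18.5, 4.9], "turn": [0, 0, -0.4]},
    {"translation": [11.7, -18.5, 4.9], "turn": [0, 0, -0.4]},
    {"translation": [11.7, -18.5, 4.9], "turn": [0, 0, -0.4]},
    {"translation": [11.7, -18.5, 4.9], "turn": [0, 0, -0.4]},
    {"translation": [11.7, -18.5, 4.9], "turn": [0, 0, -0.4]}
  ]
}}

```text
time: 2.5
eef_pos: [0.4623, 0.0594, 0.2011]
orientation: [[0.304, 0.953, 0.001], [0.953, -0.304, -0.001], [-0.001, 0.001, -1.0]]
contact_force: [1.5, 0.1, 0.6]
finger_gap: 0.0853
```

Run:
```python
from h import *
plan((.462,.061,.2,72.5))
c=get_calibration('wrist');p,d=capture('wrist'); np.savez('w2.npz',p=p,d=d,**c)
cv2.imwrite('pics/w2.png',p[:,:,::-1])
plan((.462,.061,.2,72.5))
```

```text
t 2.5 at [0.4623 0.0594 0.2011] yaw 72.32 gap 0.0853 F [1.5 0.1 0.6] q [ 23.  -0. -35. 108.  -0.  72. -30.]
-> (0.462, 0.061, 0.2, 72.5) T [0.14, -0.07, 0.11] rot [0.06, 0.04, -0.18]
t 2.55 at [0.4627 0.0592 0.2011] yaw 72.28 gap 0.0853 F [-0.2 -0.9  0.3] q [ 23.  -0. -35. 108.  -0.  72. -30.]
-> (0.462, 0.061, 0.2, 72.5) T [0.15, -0.12, 0.11] rot [0.05, 0.01, -0.22]
```

View pics/w2.png

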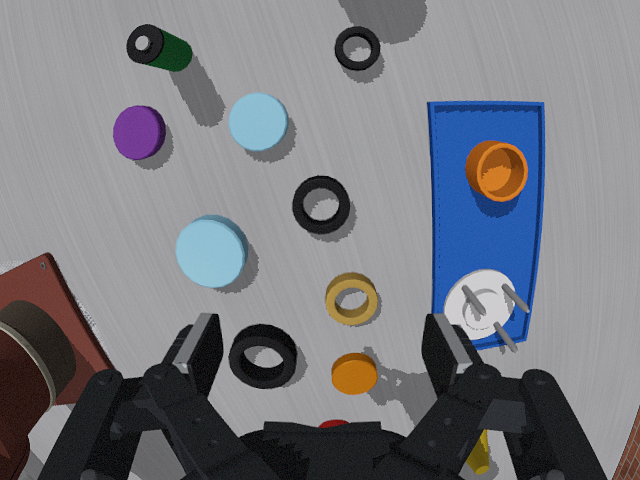

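Run:
```python
from h import *
f=np.load('w2.npz'); W=pts('wrist',f['d'],f)
show(W,'spacer',321,206,34,.014,.03); show(W,'lens',258,123,34,.013,.03);show(W,'ret',352,300,32,.013,.03);show(W,'cup',497,172,40,.03,.045)
show(W,'batt',146,43,26,.072,.078); show(W,'bc',146,43,26,.078,.09)
plan((.4625,.0595,.2,72.5),(.4622,.0608,.060,72.5),(.4622,.0608,.017,72.5))
```

```text
spacer c 0.4614 0.061 r 0.0283 1592 mean [0.4618 0.0617 0.0196] zmed 0.0198
lens c 0.4303 0.1559 r 0.0283 2699 mean [0.4306 0.1559 0.018 ] zmed 0.018
ret c 0.4609 -0.0466 r 0.0282 1313 mean [ 0.4614 -0.0447  0.0191] zmed 0.0196
cup c 0.6397 0.0467 r 0.0297 1028 mean [0.6384 0.0478 0.0356] zmed 0.0362
batt c 0.3721 0.2512 r 0.0178 1003 mean [0.373  0.2504 0.076 ] zmed 0.0761
bc c 0.3751 0.2497 r 0.0152 173 mean [0.3727 0.251  0.0799] zmed 0.08
t 2.55 at [0.4627 0.0592 0.2011] yaw 72.28 gap 0.0853 F [-0.2 -0.9  0.3] q [ 23.  -0. -35. 108.  -0.  72. -30.]
-> (0.4625, 0.0595, 0.2, 72.5) T [0.02, -0.03, 0.11] rot [0.05, 0.01, -0.22]
-> (0.4622, 0.0608, 0.06, 72.5) T [0.14, -0.1, 14.11] rot [0.05, 0.01, -0.22]
-> (0.4622, 0.0608, 0.017, 72.5) T [0.14, -0.11, 18.41] rot [0.05, 0.01, -0.22]
```

Emit:
{"api": "jog_arm", "payload": {
  "commands": [
    {"translation": [0.14, -0.12, 5], "turn": [0, 0, -0.2]},
    {"translation": [0.14, -0.12, 10], "turn": [0, 0, -0.2]},
    {"translation": [0.14, -0.12, 14], "turn": [0, 0, -0.2]},
    {"translation": [0.14, -0.12, 16.5], "turn": [0, 0, -0.2]},
    {"translation": [0.14, -0.12, 18.3], "turn": [0, 0, -0.2]},
    {"translation": [0.14, -0.12, 18.3], "turn": [0, 0, -0.2]},
    {"translation": [0.14, -0.12, 18.3], "turn": [0, 0, -0.2]}
  ],
  "fingers": 100
}}

```text
time: 3.25
eef_pos: [0.4619, 0.0621, 0.0181]
orientation: [[0.3, 0.954, -0.0], [0.954, -0.3, 0.0], [0.0, -0.001, -1.0]]
contact_force: [0.1, -0.2, 0.1]
finger_gap: 0.085
```

Emit:
{"api": "jog_arm", "payload": {
  "commands": [
    {"translation": [0, 0, 0], "turn": [0, 0, 0]},
    {"translation": [0, 0, 0], "turn": [0, 0, 0]},
    {"translation": [0, 0, 0], "turn": [0, 0, 0]},
    {"translation": [0, 0, 0], "turn": [0, 0, 0]},
    {"translation": [0, 0, 0], "turn": [0, 0, 0]},
    {"translation": [0, 0, 0], "turn": [0, 0, 0]}
  ],
  "fingers": 50,
  "newtons": 40
}}

```text
time: 3.85
eef_pos: [0.4613, 0.0629, 0.0179]
orientation: [[0.298, 0.955, 0.0], [0.955, -0.298, -0.0], [0.0, 0.0, -1.0]]
contact_force: [-0.2, 0.4, -0.5]
finger_gap: 0.0427
```

Run:
```python
from h import *
plan((.462,.061,.2,72.5))
c=get_calibration('wrist');p,d=capture('wrist'); np.savez('w3.npz',p=p,d=d,**c)
q,_=capture('scene')
cv2.imwrite('pics/w3.png',np.hstack([p[180:480,120:520],cv2.resize(q[160:310,250:450],(400,300))])[:,:,::-1])
```

```text
t 3.85 at [0.4613 0.0629 0.0179] yaw 72.65 gap 0.0427 F [-0.2  0.4 -0.5] q [ 20.  13. -35. 119.  10.  51. -39.]
-> (0.462, 0.061, 0.2, 72.5) T [-0.16, 0.12, -18.21] rot [0.01, -0.0, 0.15]
```

View pics/w3.png

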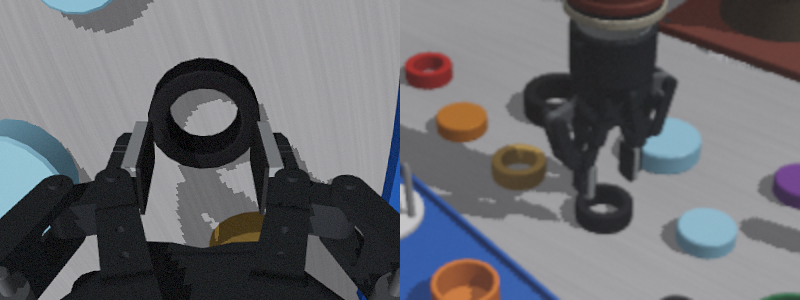

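Run:
```python
from h import *
f=np.load('w3.npz'); W=pts('wrist',f['d'],f)
m=np.zeros((480,640),bool); m[230:350,265:385]=1
show(W,'spacer',325,293,60,.0165,.024,f['p'].max(-1)<70)
# pads
for (v,u) in ((325,255),(325,390),(305,262),(305,385)): print(W[v,u].round(4))
v,u=np.mgrid[0:480,0:640]
z=W[...,2]
for (a,b) in ((240,275),(365,410)):
    Q=W[300:390,a:b].reshape(-1,3); Q=Q[(Q[:,2]>.02)&(Q[:,2]<.06)]
    print(len(Q),Q.mean(0).round(4),Q.min(0).round(4),Q.max(0).round(4))
```

```text
spacer c 0.4619 0.0612 r 0.0281 5155 mean [0.4621 0.0637 0.0197] zmed 0.0198
[0.4409 0.0812 0.0621]
[0.4891 0.0655 0.0611]
[0.4411 0.0808 0.0459]
[0.4895 0.0659 0.0464]
906 [0.4397 0.0756 0.0504] [0.4311 0.0583 0.02  ] [0.4445 0.0825 0.06  ]
1026 [0.4867 0.0603 0.0489] [0.477  0.0393 0.02  ] [0.4967 0.0677 0.0599]
```

Run:
```python
from h import *
for n,P,yaw in (('w1',(.602,-.105,.2494),72.2),('w3',(.4613,.0629,.0179),72.65)):
    f=np.load(n+'.npz'); W=pts('wrist',f['d'],f)
    T=(W-np.array(P))@Rdown(yaw)
    v,u=np.mgrid[0:480,0:640]
    m=(v>250)&(v<420)&(u>130)&(u<520)&(W[...,2]>P[2]+0.002)&(T[...,2]>-.06)&(np.abs(T[...,0])<.03)
    print(n,m.sum())
    for s in (-1,1):
        Q=T[m&(np.sign(T[...,1])==s)]
        if len(Q)==0: continue
        print(s,'toolx',np.percentile(Q[:,0],[2,50,98]).round(4),'y',np.percentile(Q[:,1],[2,50,98]).round(4),'z',np.percentile(Q[:,2],[50,90,98,100]).round(4))
d=None
c=get_calibration('scene'); p,d=capture('scene'); W=pts('scene',d,c)
cv2.imwrite('pics/s3.png',cv2.resize(p[130:330,230:480],None,fx=3,fy=3)[:,:,::-1])
np.savez('s3.npz',p=p,d=d)
p,d=capture('top');cv2.imwrite('pics/t3.png',cv2.resize(p[180:330,230:400],None,fx=4,fy=4)[:,:,::-1])
for v in range(228,262,2): print(v,[ (tuple(W[v,u].round(3)) ) for u in (342,346,350)],)
```

```text
w1 3960
-1 toolx [-0.0101  0.0068  0.0116] y [-0.0553 -0.0426 -0.042 ] z [-0.0487 -0.0376 -0.0337 -0.0314]
1 toolx [-0.0098  0.007   0.0117] y [0.0426 0.0433 0.056 ] z [-0.0488 -0.0375 -0.0335 -0.0317]
w3 7739
-1 toolx [-0.0288  0.0051  0.0212] y [-0.103  -0.0228 -0.0027] z [-0.0281 -0.0023 -0.0021 -0.002 ]
1 toolx [-0.0243  0.0072  0.0223] y [0.0019 0.0218 0.0342] z [-0.0364 -0.0022 -0.002  -0.002 ]
228 [(np.float64(0.487), np.float64(0.056), np.float64(0.106)), (np.float64(0.49), np.float64(0.067), np.float64(0.111)), (np.float64(0.486), np.float64(0.072), np.float64(0.111))]
230 [(np.float64(0.489), np.float64(0.058), np.float64(0.103)), (np.float64(0.492), np.float64(0.069), np.float64(0.109)), (np.float64(0.487), np.float64(0.074), np.float64(0.109))]
232 [(np.float64(0.478), np.float64(0.05), np.float64(0.089)), (np.float64(0.493), np.float64(0.069), np.float64(0.105)), (np.float64(0.486), np.float64(0.073), np.float64(0.103))]
234 [(np.float64(0.384), np.float64(-0.02), np.float64(0.001)), (np.float64(0.491), np.float64(0.068), np.float64(0.1)), (np.float64(0.374), np.float64(
[... 1675 characters left out ...]
 np.float64(0.062), np.float64(0.053)), (np.float64(0.489), np.float64(0.068), np.float64(0.053)), (np.float64(0.448), np.float64(0.048), np.float64(0.02))]
256 [(np.float64(0.493), np.float64(0.062), np.float64(0.049)), (np.float64(0.487), np.float64(0.067), np.float64(0.047)), (np.float64(0.448), np.float64(0.049), np.float64(0.015))]
258 [(np.float64(0.468), np.float64(0.043), np.float64(0.019)), (np.float64(0.489), np.float64(0.068), np.float64(0.045)), (np.float64(0.449), np.float64(0.049), np.float64(0.01))]
260 [(np.float64(0.473), np.float64(0.047), np.float64(0.02)), (np.float64(0.457), np.float64(0.045), np.float64(0.009)), (np.float64(0.448), np.float64(0.049), np.float64(0.005))]
```

View pics/s3.png

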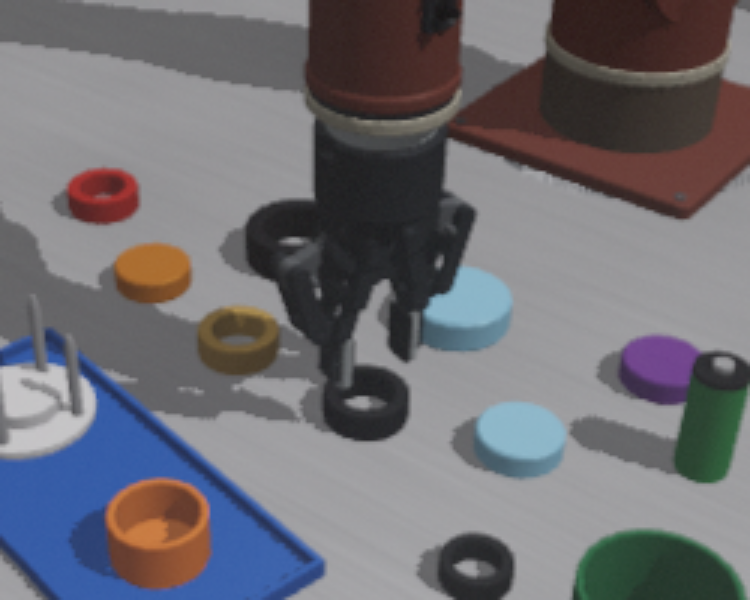

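Emit:
{"api": "jog_arm", "payload": {
  "commands": [
    {"translation": [-0.2, 0.1, 0], "turn": [0, 0, 0]},
    {"translation": [-0.2, 0.1, 0], "turn": [0, 0, 0]},
    {"translation": [-0.2, 0.1, 0], "turn": [0, 0, 0]},
    {"translation": [-0.2, 0.1, 0.5], "turn": [0, 0, 0]},
    {"translation": [-0.2, 0.1, 1.5], "turn": [0, 0, 0]},
    {"translation": [-0.2, 0.1, 2.5], "turn": [0, 0, 0]},
    {"translation": [-0.2, 0.1, 3.4], "turn": [0, 0, 0]},
    {"translation": [-0.2, 0.1, 4.0], "turn": [0, 0, 0]},
    {"translation": [-0.2, 0.1, 4.2], "turn": [0, 0, 0]},
    {"translation": [-0.2, 0.1, 4.2], "turn": [0, 0, 0]}
  ],
  "fingers": 100
}}

```text
time: 5.05
eef_pos: [0.4614, 0.0608, -0.0246]
orientation: [[0.298, 0.955, -0.001], [0.955, -0.298, 0.0], [-0.0, -0.001, -1.0]]
contact_force: [0.4, 0.8, 0.4]
finger_gap: 0.0856
```

```bash
cat >> h.py <<'E'
def snap(n,crop=True):
    c=get_calibration('wrist');p,d=capture('wrist'); np.savez(n+'.npz',p=p,d=d,**c)
    cv2.imwrite('pics/'+n+'.png',p[:,:,::-1]); return pts('wrist',d,c),p
E
python3 - <<'E'
from h import *
plan((.4617,.0611,-.024,72.5)); W,p=snap('w4')
show(W,'spacer',325,265,60,.0165,.024,p.max(-1)<70)
E
```

```text
t 5.05 at [ 0.4614  0.0608 -0.0246] yaw 72.66 gap 0.0856 F [0.4 0.8 0.4] q [ 18.  17. -34. 121.  13.  46. -41.]
-> (0.4617, 0.0611, -0.024, 72.5) T [0.03, 0.02, -0.06] rot [-0.05, 0.0, 0.16]
spacer c 0.4687 0.081 r 0.018 2285 mean [0.469  0.082  0.0195] zmed 0.0197
```

View pics/w4.png

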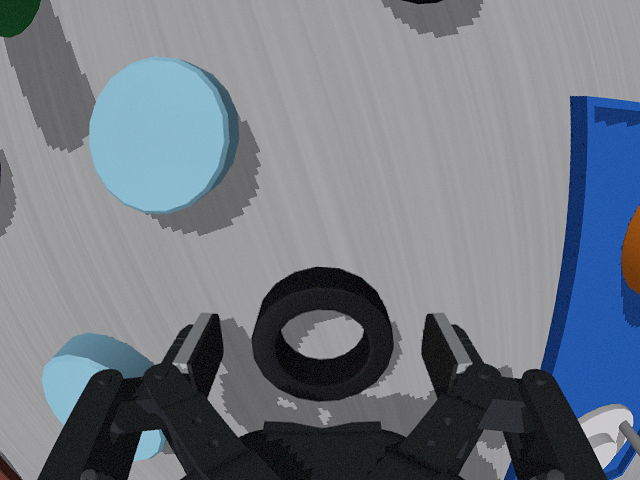

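Emit:
{"api": "jog_arm", "payload": {
  "commands": [
    {"translation": [0, 0, 0], "turn": [0, 0, 0]},
    {"translation": [0, 0, 0], "turn": [0, 0, 0]},
    {"translation": [0, 0, 0], "turn": [0, 0, 0]},
    {"translation": [0, 0, 0], "turn": [0, 0, 0]},
    {"translation": [0, 0, 0], "turn": [0, 0, 0]}
  ],
  "fingers": 40,
  "newtons": 40
}}

```text
time: 5.6
eef_pos: [0.4628, 0.0608, -0.0226]
orientation: [[0.298, 0.954, 0.002], [0.954, -0.298, -0.001], [0.0, 0.002, -1.0]]
contact_force: [-4.2, -0.5, 19.0]
finger_gap: 0.054
```

Run:
```python
from h import *
plan((.45,.06,.08,72.5),(.6019,-.1072,.08,72.5),(.6019,-.1072,-.0045,72.5))
```

```text
t 5.6 at [ 0.4628  0.0608 -0.0226] yaw 72.65 gap 0.054 F [-4.2 -0.5 19. ] q [ 18.  17. -34. 121.  13.  46. -41.]
-> (0.45, 0.06, 0.08, 72.5) T [-0.46, -1.18, -10.26] rot [0.12, -0.0, 0.15]
-> (0.6019, -0.1072, 0.08, 72.5) T [-11.88, 18.3, -10.22] rot [0.12, -0.0, 0.15]
-> (0.6019, -0.1072, -0.0045, 72.5) T [-11.88, 18.29, -1.77] rot [0.12, -0.0, 0.15]
```

Emit:
{"api": "jog_arm", "payload": {
  "commands": [
    {"translation": [0, 0, -0.5], "turn": [0, 0, 0]},
    {"translation": [0, 0, -2], "turn": [0, 0, 0]},
    {"translation": [0, 0, -5], "turn": [0, 0, 0]},
    {"translation": [0, 0, -8], "turn": [0, 0, 0]},
    {"translation": [0, 0, -9.5], "turn": [0, 0, 0]},
    {"translation": [0, 0, -9.5], "turn": [0, 0, 0]}
  ]
}}

```text
time: 6.2
eef_pos: [0.4633, 0.0608, 0.0731]
orientation: [[0.298, 0.954, 0.004], [0.954, -0.298, -0.0], [0.001, 0.004, -1.0]]
contact_force: [0.2, -0.3, -0.2]
finger_gap: 0.0541
```

Run:
```python
from h import *
W,p=snap('w5')
plan((.6019,-.1072,.07,72.5))
o=get_obs()
T=(W-np.array(o['eef_pos']))@Rdown(72.6)
v,u=np.mgrid[0:480,0:640]
# ring pixels: dark, between fingers
m=(p.max(-1)<75)&(v>240)&(v<420)&(u>250)&(u<400)&(np.abs(T[...,1])<.0265)&(T[...,2]>-.06)&(T[...,2]<.02)
Q=T[m]; print(len(Q),np.percentile(Q[:,2],[1,5,25,50,75]).round(4))
h,e=np.histogram(Q[:,2],40);print(h,e.round(4))
```

```text
t 6.25 at [0.4623 0.0606 0.0716] yaw 72.63 gap 0.054 F [-0.7 -0.1 -0.7] q [ 22.   8. -36. 117.   6.  57. -35.]
-> (0.6019, -0.1072, 0.07, 72.5) T [-11.85, 18.33, 0.2] rot [0.13, -0.02, 0.13]
11702 [-0.0457 -0.0449 -0.0442 -0.0435 -0.0379]
[   1    3    3    1    2    8    6   11    9   12   12   15   15   20
  442 2818 3080  921  324  279  235  235  229  226  209  223  215  227
  209  222  202  185  203  202  199  181  163  109   36   10] [-0.0573 -0.0564 -0.0556 -0.0548 -0.054  -0.0531 -0.0523 -0.0515 -0.0507
 -0.0498 -0.049  -0.0482 -0.0474 -0.0465 -0.0457 -0.0449 -0.0441 -0.0432
 -0.0424 -0.0416 -0.0408 -0.0399 -0.0391 -0.0383 -0.0375 -0.0366 -0.0358
 -0.035  -0.0342 -0.0333 -0.0325 -0.0317 -0.0308 -0.03   -0.0292 -0.0284
 -0.0275 -0.0267 -0.0259 -0.0251 -0.0242]
```

View pics/w5.png

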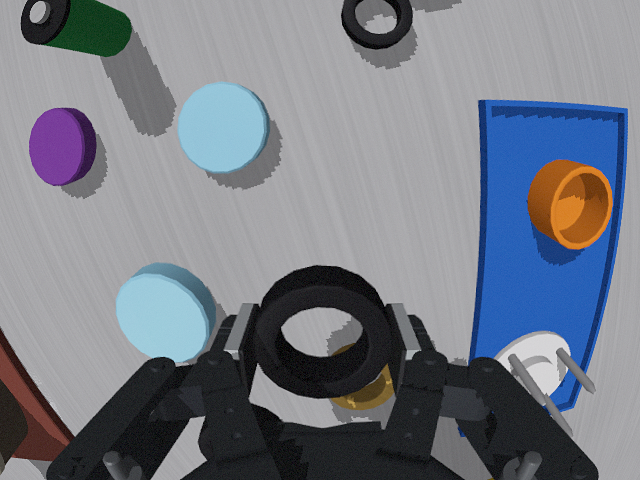

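```bash
cat >> h.py <<'E'
def held(W,p,m,zlo,zhi,obs):
    R=np.array(obs['orientation']); T=(W-np.array(obs['eef_pos']))@R
    mm=m&(T[...,2]>zlo)&(T[...,2]<zhi)&(np.abs(T[...,1])<.0275)&(np.abs(T[...,0])<.04)
    Q=T[mm]; A=np.c_[Q[:,:2],np.ones(len(Q))]
    k=np.linalg.lstsq(A,Q[:,2],rcond=None)[0]; r=Q[:,2]-A@k; g=np.abs(r)<.0012
    k=np.linalg.lstsq(A[g],Q[g,2],rcond=None)[0]; r=Q[:,2]-A@k; G=Q[np.abs(r)<.0012]
    xs=np.percentile(G[:,0],[0.3,99.7])
    print('held: n',len(G),'tilt deg (dz/dx,dz/dy)',np.degrees(k[:2]).round(2),'top z at x0',k[2].round(4),'toolx range',xs.round(4),'mid',xs.mean().round(4),'y',np.percentile(G[:,1],[1,99]).round(4))
E
python3 - <<'E'
from h import *
f=np.load('w5.npz'); W=pts('wrist',f['d'],f); p=f['p'].astype(int)
o=dict(eef_pos=[0.4633,0.0608,0.0731],orientation=[[0.298,0.954,0.004],[0.954,-0.298,0],[0.001,0.004,-1]])
v,u=np.mgrid[0:480,0:640]
held(W,p,(p.max(-1)<80)&(v>240)&(v<420)&(u>250)&(u<400),-.048,-.041,o)
E
```

```text
held: n 6983 tilt deg (dz/dx,dz/dy) [0.02 0.14] top z at x0 -0.0425 toolx range [-0.0264  0.0275] mid 0.0005 y [-0.0264  0.0266]
```

Emit:
{"api": "jog_arm", "payload": {
  "commands": [
    {"translation": [-2.4, 3.6, 0], "turn": [0, 0, 0]},
    {"translation": [-4.8, 7.3, 0], "turn": [0, 0, 0]},
    {"translation": [-7.1, 11, 0], "turn": [0, 0, 0]},
    {"translation": [-9.5, 14.6, 0], "turn": [0, 0, 0]},
    {"translation": [-11, 17, 0], "turn": [0.1, 0, 0.1]},
    {"translation": [-11.9, 18.3, 0], "turn": [0.1, 0, 0.1]},
    {"translation": [-11.9, 18.3, 0], "turn": [0.1, 0, 0.1]},
    {"translation": [-11.9, 18.3, 0], "turn": [0.1, 0, 0.1]}
  ]
}}

```text
time: 7.05
eef_pos: [0.5999, -0.1059, 0.0699]
orientation: [[0.299, 0.954, -0.003], [0.954, -0.299, 0.002], [0.001, -0.004, -1.0]]
contact_force: [0.9, -0.0, 0.5]
finger_gap: 0.0539
```

Run:
```python
from h import *
plan((.6017,-.1077,.04,72.5))
W,p=snap('w6')
posts(W,322,270,150)
plan((.6017,-.1077,.04,72.5),(.6017,-.1077,-.001,72.5))
```

```text
t 7.05 at [ 0.5999 -0.1059  0.0699] yaw 72.62 gap 0.0539 F [ 0.9 -0.   0.5] q [ 29.  24. -28.  98.  12.  62. -21.]
-> (0.6017, -0.1077, 0.04, 72.5) T [-0.12, 0.24, 2.98] rot [-0.21, -0.03, 0.12]
287 [275.2 242.9] [ 0.5865 -0.074   0.0647] [ 0.5896 -0.0713  0.0718]
285 [378.7 243.5] [ 0.6337 -0.0888  0.0649] [ 0.6377 -0.0866  0.0724]
74 [284.4 328.9] [ 0.5734 -0.1227  0.0612] [ 0.5745 -0.1206  0.0663]
t 7.1 at [ 0.5999 -0.1055  0.0702] yaw 72.66 gap 0.0541 F [ 0.1  1.2 -0.6] q [ 28.  24. -28.  98.  12.  62. -21.]
-> (0.6017, -0.1077, 0.04, 72.5) T [-0.16, 0.25, 3.02] rot [-0.19, -0.03, 0.16]
-> (0.6017, -0.1077, -0.001, 72.5) T [-0.16, 0.26, 7.12] rot [-0.19, -0.03, 0.16]
```

View pics/w6.png

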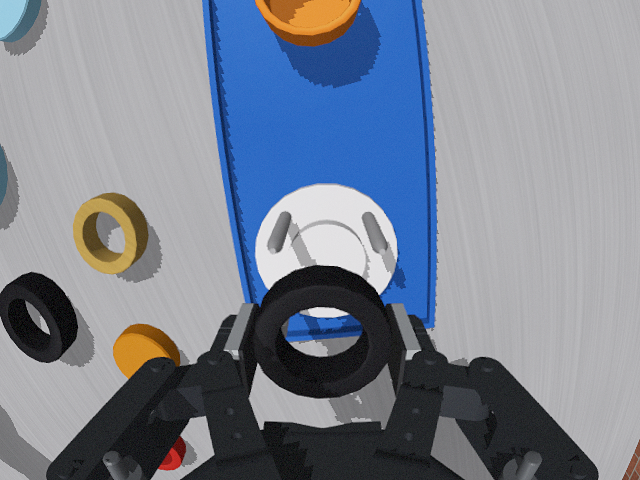

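Emit:
{"api": "jog_arm", "payload": {
  "commands": [
    {"translation": [-0.16, 0.25, 0], "turn": [-0.2, 0, 0.1]},
    {"translation": [-0.16, 0.25, 0], "turn": [-0.2, 0, 0.1]},
    {"translation": [-0.16, 0.25, 1.0], "turn": [-0.2, 0, 0.1]},
    {"translation": [-0.16, 0.25, 2.0], "turn": [-0.2, 0, 0.1]},
    {"translation": [-0.16, 0.25, 2.0], "turn": [-0.2, 0, 0.1]}
  ]
}}

```text
time: 7.6
eef_pos: [0.6012, -0.1094, 0.0486]
orientation: [[0.301, 0.954, -0.001], [0.954, -0.301, 0.0], [-0.0, -0.001, -1.0]]
contact_force: [0.1, -0.4, -0.5]
finger_gap: 0.0538
```

Run:
```python
from h import *
plan((.6017,-.1077,.01,72.5),(.6017,-.1077,-.001,72.5))
W,p=snap('w7')
posts(W,322,270,150)
```

```text
t 7.6 at [ 0.6012 -0.1094  0.0486] yaw 72.46 gap 0.0538 F [ 0.1 -0.4 -0.5] q [ 28.  25. -28.  98.  13.  60. -21.]
-> (0.6017, -0.1077, 0.01, 72.5) T [0.18, -0.0, 3.86] rot [-0.08, 0.02, -0.04]
-> (0.6017, -0.1077, -0.001, 72.5) T [0.18, 0.0, 4.96] rot [-0.08, 0.02, -0.04]
369 [263.7 252.9] [ 0.5867 -0.074   0.0646] [ 0.5897 -0.0712  0.0729]
377 [380.3 253.1] [ 0.6337 -0.0889  0.0646] [ 0.6378 -0.0863  0.0724]
925 [332.4 281.2] [ 0.612  -0.0899  0.0767] [ 0.6366 -0.0813  0.08  ]
131 [250.8 306.7] [ 0.5764 -0.0909  0.077 ] [ 0.579  -0.0885  0.0799]
1 [401. 310.] [ 0.6352 -0.1099  0.079 ] [ 0.6352 -0.1099  0.079 ]
29 [232.1 315.3] [ 0.5677 -0.0917  0.0787] [ 0.5694 -0.0909  0.08  ]
31 [411.5 315.5] [ 0.6389 -0.1141  0.0788] [ 0.6411 -0.1134  0.0799]
915 [321.7 352.9] [ 0.5972 -0.1222  0.0763] [ 0.6185 -0.1038  0.08  ]
```

View pics/w7.png

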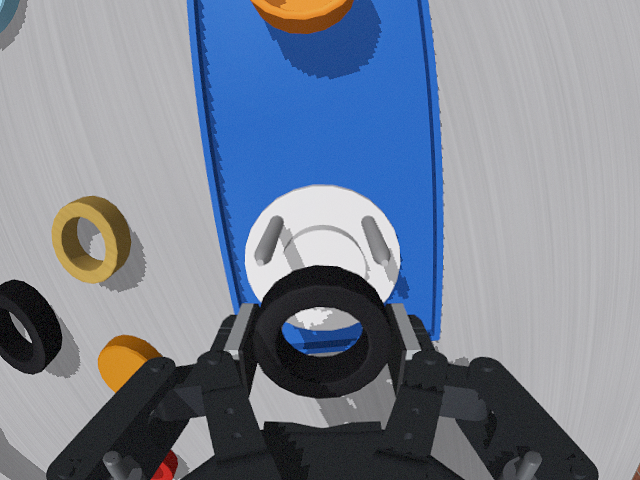

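Emit:
{"api": "jog_arm", "payload": {
  "commands": [
    {"translation": [0.15, 0, 0], "turn": [0, 0, 0]},
    {"translation": [0.15, 0, 1], "turn": [0, 0, 0]},
    {"translation": [0.15, 0, 2], "turn": [0, 0, 0]},
    {"translation": [0.15, 0, 3], "turn": [0, 0, 0]},
    {"translation": [0.15, 0, 3.8], "turn": [0, 0, 0]},
    {"translation": [0.15, 0, 4.4], "turn": [0, 0, 0]},
    {"translation": [0.15, 0, 4.8], "turn": [0, 0, 0]},
    {"translation": [0.15, 0, 4.8], "turn": [0, 0, 0]}
  ]
}}

```text
time: 8.45
eef_pos: [0.6029, -0.1082, 0.0021]
orientation: [[0.301, 0.953, 0.001], [0.953, -0.301, -0.0], [0.0, 0.001, -1.0]]
contact_force: [-0.3, 0.2, -0.2]
finger_gap: 0.0543
```

Run:
```python
from h import *
plan((.6017,-.1077,-.001,72.5))
W,p=snap('w8')
plan((.6017,-.1077,-.001,72.5))
```

```text
t 8.45 at [ 0.6029 -0.1082  0.0021] yaw 72.45 gap 0.0543 F [-0.3  0.2 -0.2] q [ 27.  28. -27. 100.  15.  55. -23.]
-> (0.6017, -0.1077, -0.001, 72.5) T [0.01, -0.13, 0.31] rot [0.05, -0.0, -0.05]
t 8.5 at [ 0.6032 -0.1083  0.0027] yaw 72.45 gap 0.0543 F [0.  0.  0.4] q [ 27.  28. -27. 100.  15.  55. -23.]
-> (0.6017, -0.1077, -0.001, 72.5) T [0.01, -0.16, 0.37] rot [0.09, -0.0, -0.05]
```

View pics/w8.png

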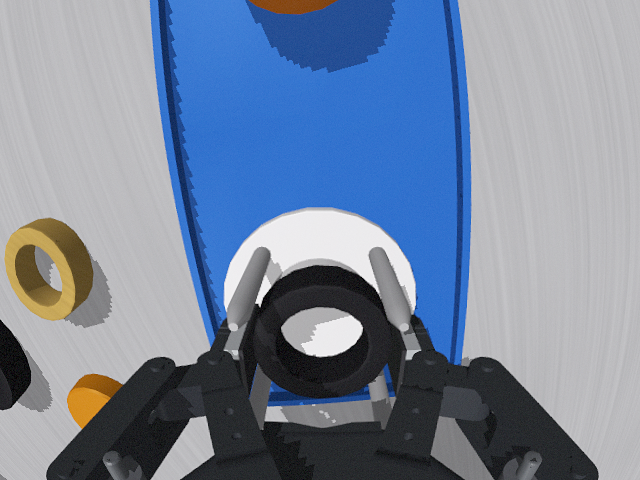

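Emit:
{"api": "jog_arm", "payload": {
  "commands": [
    {"translation": [0, -0.1, 0.15], "turn": [0, 0, 0]},
    {"translation": [0, -0.1, 0.3], "turn": [0, 0, 0]},
    {"translation": [0, -0.1, 0.4], "turn": [0, 0, 0]},
    {"translation": [0, -0.1, 0.4], "turn": [0, 0, 0]}
  ]
}}

```text
time: 8.9
eef_pos: [0.6023, -0.108, -0.0012]
orientation: [[0.301, 0.953, 0.002], [0.953, -0.301, -0.001], [-0.0, 0.002, -1.0]]
contact_force: [-0.1, -0.1, -0.9]
finger_gap: 0.054
```

Emit:
{"api": "jog_arm", "payload": {
  "commands": [
    {"translation": [0, 0, 0.06], "turn": [0, 0, 0]},
    {"translation": [0, 0, 0.12], "turn": [0, 0, 0]},
    {"translation": [0, 0, 0.12], "turn": [0, 0, 0]}
  ]
}}

```text
time: 9.2
eef_pos: [0.6024, -0.108, -0.0017]
orientation: [[0.302, 0.953, 0.002], [0.953, -0.302, -0.001], [-0.0, 0.002, -1.0]]
contact_force: [-3.0, 1.1, 7.0]
finger_gap: 0.0539
```

Emit:
{"api": "jog_arm", "payload": {
  "commands": [
    {"translation": [0, 0, 0], "turn": [0, 0, 0]},
    {"translation": [0, 0, 0], "turn": [0, 0, 0]},
    {"translation": [0, 0, 0], "turn": [0, 0, 0]},
    {"translation": [0, 0, -0.5], "turn": [0, 0, 0]},
    {"translation": [0, 0, -2], "turn": [0, 0, 0]},
    {"translation": [0, 0, -4.5], "turn": [0, 0, 0]},
    {"translation": [0, 0, -8], "turn": [0, 0, 0]},
    {"translation": [0, 0, -12], "turn": [0, 0, 0]},
    {"translation": [0, 0, -14], "turn": [0, 0, 0]},
    {"translation": [0, 0, -14], "turn": [0, 0, 0]}
  ],
  "fingers": 90
}}

```text
time: 10.2
eef_pos: [0.6044, -0.1079, 0.1428]
orientation: [[0.301, 0.953, 0.009], [0.954, -0.301, -0.002], [0.001, 0.009, -1.0]]
contact_force: [-0.0, -0.9, -0.6]
finger_gap: 0.077
```

Run:
```python
from h import *
W,p=snap('w9')
show(W,'spacer',322,243,60,.036,.046,p.max(-1)<90)
plan((.4305,.1555,.12,72.5))
```

```text
spacer c 0.6051 -0.1061 r 0.0366 2462 mean [ 0.6026 -0.1065  0.0406] zmed 0.0408
t 10.25 at [ 0.6033 -0.108   0.1404] yaw 72.45 gap 0.077 F [ 0.7 -0.3 -0.2] q [ 29.  20. -29.  94.  10.  69. -19.]
-> (0.4305, 0.1555, 0.12, 72.5) T [19.91, -24.43, 1.9] rot [0.34, -0.02, -0.05]
```

View pics/w9.png

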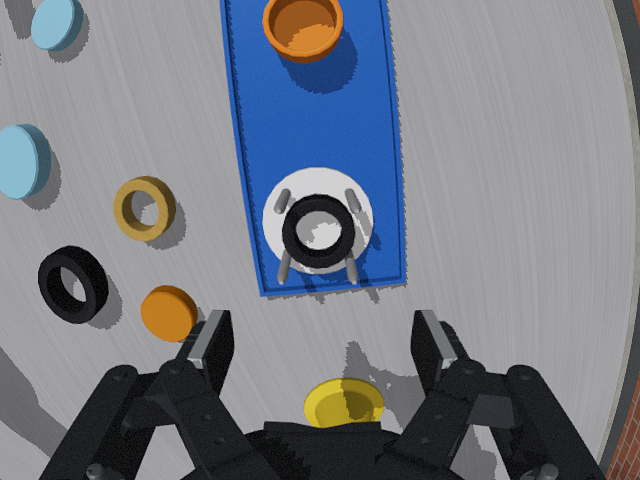

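Emit:
{"api": "jog_arm", "payload": {
  "commands": [
    {"translation": [3, -4, 0], "turn": [0.3, 0, 0]},
    {"translation": [6, -7.5, 0], "turn": [0.3, 0, 0]},
    {"translation": [9.2, -11.3, 0.5], "turn": [0.3, 0, 0]},
    {"translation": [12.4, -15.2, 1], "turn": [0.3, 0, 0]},
    {"translation": [15.6, -19, 1.9], "turn": [0.3, 0, 0]},
    {"translation": [18.5, -22.7, 1.9], "turn": [0.3, 0, 0]},
    {"translation": [19.9, -24.4, 1.9], "turn": [0.3, 0, 0]},
    {"translation": [19.9, -24.4, 1.9], "turn": [0.3, 0, 0]},
    {"translation": [19.9, -24.4, 1.9], "turn": [0.3, 0, 0]}
  ],
  "fingers": 100
}}

```text
time: 11.15
eef_pos: [0.4292, 0.155, 0.1179]
orientation: [[0.301, 0.954, -0.004], [0.954, -0.301, 0.0], [-0.001, -0.004, -1.0]]
contact_force: [0.3, -0.1, 0.4]
finger_gap: 0.0855
```

Run:
```python
from h import *
W,p=snap('w10')
blue=(p[...,2].astype(int)-p[...,0]>40)&(p[...,1]>110)
show(W,'lens',322,230,70,.0165,.021,blue)
plan((.4302,.1558,.03,72.5),(.4302,.1558,-.02,72.5))
```

```text
lens c 0.4302 0.1564 r 0.0281 3997 mean [0.4305 0.157  0.0179] zmed 0.0179
t 11.2 at [0.4296 0.1544 0.1179] yaw 72.41 gap 0.0855 F [-0.5 -1.4  0.2] q [ 16.   4. -42. 115.   3.  63. -45.]
-> (0.4302, 0.1558, 0.03, 72.5) T [0.15, 0.05, 8.79] rot [-0.22, 0.03, -0.09]
-> (0.4302, 0.1558, -0.02, 72.5) T [0.15, 0.06, 13.79] rot [-0.22, 0.03, -0.09]
```

View pics/w10.png

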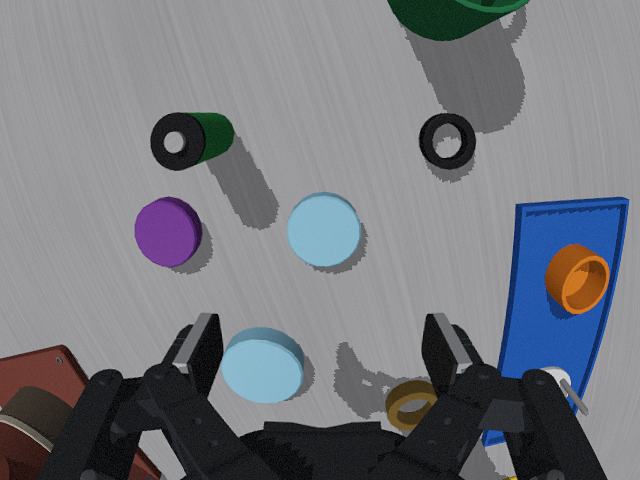

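Emit:
{"api": "jog_arm", "payload": {
  "commands": [
    {"translation": [0.2, 0.05, 4], "turn": [-0.2, 0, 0]},
    {"translation": [0.2, 0.05, 8], "turn": [-0.2, 0, 0]},
    {"translation": [0.2, 0.05, 10.5], "turn": [-0.2, 0, 0]},
    {"translation": [0.2, 0.05, 12.3], "turn": [-0.2, 0, 0]},
    {"translation": [0.2, 0.05, 13.3], "turn": [-0.2, 0, 0]},
    {"translation": [0.2, 0.05, 13.8], "turn": [-0.2, 0, 0]},
    {"translation": [0.2, 0.05, 13.8], "turn": [-0.2, 0, 0]},
    {"translation": [0.2, 0.05, 13.8], "turn": [-0.2, 0, 0]}
  ]
}}

```text
time: 12.0
eef_pos: [0.4308, 0.1573, -0.0191]
orientation: [[0.302, 0.953, 0.001], [0.953, -0.302, 0.0], [0.001, 0.001, -1.0]]
contact_force: [0.3, 0.1, -0.5]
finger_gap: 0.0853
```

Run:
```python
from h import *
plan((.4302,.156,-.02,72.5))
W,p=snap('w11')
```

```text
t 12.0 at [ 0.4308  0.1573 -0.0191] yaw 72.43 gap 0.0853 F [ 0.3  0.1 -0.5] q [ 11.  17. -40. 121.  15.  46. -56.]
-> (0.4302, 0.156, -0.02, 72.5) T [-0.14, -0.02, 0.09] rot [0.05, -0.03, -0.07]
```

View pics/w11.png

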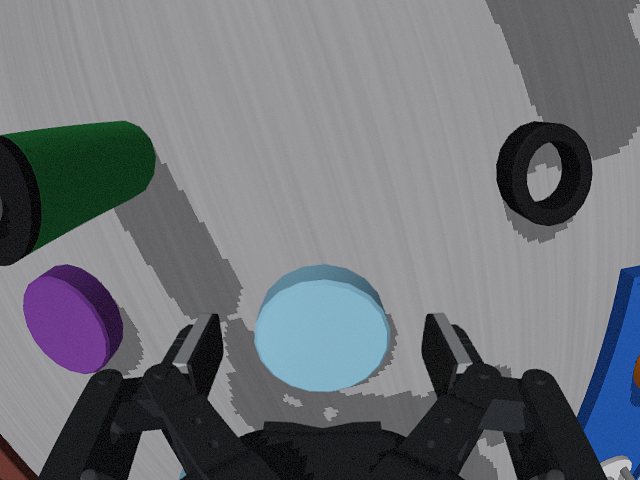

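Emit:
{"api": "jog_arm", "payload": {
  "commands": [
    {"translation": [-0.1, 0, 0.1], "turn": [0, 0, 0]},
    {"translation": [-0.1, 0, 0.1], "turn": [0, 0, 0]},
    {"translation": [-0.1, 0, 0.1], "turn": [0, 0, 0]},
    {"translation": [-0.1, 0, 0.1], "turn": [0, 0, 0]},
    {"translation": [-0.1, 0, 0.1], "turn": [0, 0, 0]},
    {"translation": [-0.1, 0, 0.1], "turn": [0, 0, 0]}
  ],
  "fingers": 40,
  "newtons": 50
}}

```text
time: 12.65
eef_pos: [0.4301, 0.1562, -0.02]
orientation: [[0.301, 0.953, 0.001], [0.953, -0.301, -0.001], [-0.0, 0.001, -1.0]]
contact_force: [-3.8, -2.3, 11.5]
finger_gap: 0.0542
```

Emit:
{"api": "jog_arm", "payload": {
  "commands": [
    {"translation": [0, 0, -0.3], "turn": [0, 0, 0]},
    {"translation": [0, 0, -1], "turn": [0, 0, 0]},
    {"translation": [0, 0, -1], "turn": [0, 0, 0]}
  ]
}}

```text
time: 12.95
eef_pos: [0.4304, 0.1566, -0.0099]
orientation: [[0.302, 0.953, 0.001], [0.953, -0.302, 0.0], [0.001, 0.001, -1.0]]
contact_force: [0.0, -0.6, -0.8]
finger_gap: 0.0539
```

Run:
```python
from h import *
o=get_obs(); W,p=snap('w12')
blue=(p[...,2].astype(int)-p[...,0]>35)&(p[...,1]>100)
held(W,p,blue,-.05,-.03,o)
plan((.4302,.156,.08,72.5))
```

```text
held: n 11428 tilt deg (dz/dx,dz/dy) [0.64 0.02] top z at x0 -0.0378 toolx range [-0.0252  0.0272] mid 0.001 y [-0.0252  0.0252]
t 13.0 at [ 0.4302  0.1564 -0.0103] yaw 72.44 gap 0.0537 F [-0.7 -0.2 -2.1] q [ 11.  16. -40. 121.  14.  47. -55.]
-> (0.4302, 0.156, 0.08, 72.5) T [-0.04, 0.02, -9.03] rot [0.06, -0.03, -0.06]
```

View pics/w12.png

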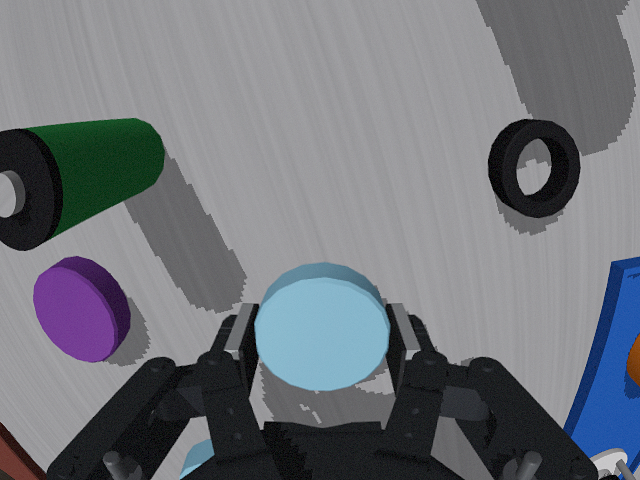

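Emit:
{"api": "jog_arm", "payload": {
  "commands": [
    {"translation": [0, 0, -1], "turn": [0, 0, 0]},
    {"translation": [0, 0, -3], "turn": [0, 0, 0]},
    {"translation": [0, 0, -5.5], "turn": [0, 0, 0]},
    {"translation": [0, 0, -8], "turn": [0, 0, 0]},
    {"translation": [0, 0, -9.5], "turn": [0, 0, 0]},
    {"translation": [0, 0, -10], "turn": [0, 0, 0]},
    {"translation": [0, 0, -10], "turn": [0, 0, 0]}
  ]
}}

```text
time: 13.7
eef_pos: [0.4301, 0.1564, 0.0898]
orientation: [[0.302, 0.953, 0.001], [0.953, -0.302, -0.0], [0.0, 0.001, -1.0]]
contact_force: [0.3, -0.2, -1.5]
finger_gap: 0.0538
```

Run:
```python
from h import *
plan((.6017,-.1079,.09,72.5))
```

```text
t 13.7 at [0.4301 0.1564 0.0898] yaw 72.44 gap 0.0538 F [ 0.3 -0.2 -1.5] q [ 15.   6. -42. 117.   5.  59. -47.]
-> (0.6017, -0.1079, 0.09, 72.5) T [-20.02, 24.33, -0.0] rot [0.07, -0.02, -0.06]
```

Emit:
{"api": "jog_arm", "payload": {
  "commands": [
    {"translation": [-1, 1.2, 0], "turn": [0, 0, 0]},
    {"translation": [-3, 3.6, 0], "turn": [0, 0, 0]},
    {"translation": [-5.5, 6.7, 0], "turn": [0, 0, 0]},
    {"translation": [-8, 9.7, 0], "turn": [0, 0, 0]},
    {"translation": [-10.5, 12.8, 0], "turn": [0, 0, 0]},
    {"translation": [-13, 15.8, 0], "turn": [0, 0, 0]},
    {"translation": [-15.5, 18.8, 0], "turn": [0, 0, 0]},
    {"translation": [-17.8, 21.6, 0], "turn": [0, 0, 0]},
    {"translation": [-19.4, 23.6, 0], "turn": [0, 0, 0]},
    {"translation": [-20, 24.3, 0], "turn": [0, 0, 0]},
    {"translation": [-20, 24.3, 0], "turn": [0, 0, 0]},
    {"translation": [-20, 24.3, 0], "turn": [0, 0, 0]}
  ]
}}

```text
time: 14.9
eef_pos: [0.6003, -0.1066, 0.0883]
orientation: [[0.301, 0.954, -0.002], [0.954, -0.301, 0.001], [0.0, -0.002, -1.0]]
contact_force: [0.4, 0.5, -1.4]
finger_gap: 0.0539
```

Run:
```python
from h import *
o=get_obs(); W,p=snap('w13')
blue=(p[...,2].astype(int)-p[...,0]>35)&(p[...,1]>100)&(p[...,0]>80)
held(W,p,blue,-.05,-.03,o)
plan((.6017,-.1079,.06,72.5),(.6017,-.1079,.024,72.5))
```

```text
held: n 11445 tilt deg (dz/dx,dz/dy) [ 0.56 -0.02] top z at x0 -0.0377 toolx range [-0.0254  0.0271] mid 0.0009 y [-0.0252  0.0252]
t 14.95 at [ 0.6004 -0.1061  0.0887] yaw 72.55 gap 0.0536 F [ 0.5  0.2 -0.5] q [ 30.  23. -30.  97.  12.  64. -21.]
-> (0.6017, -0.1079, 0.06, 72.5) T [-0.13, 0.18, 2.86] rot [-0.07, -0.02, 0.05]
-> (0.6017, -0.1079, 0.024, 72.5) T [-0.13, 0.18, 6.46] rot [-0.07, -0.02, 0.05]
```

View pics/w13.png

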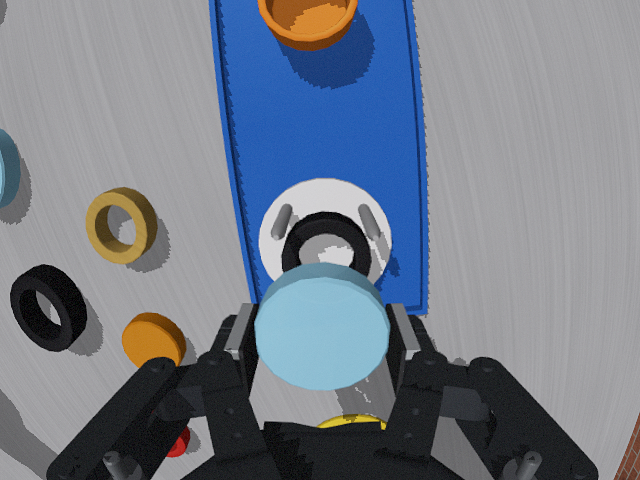

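Emit:
{"api": "jog_arm", "payload": {
  "commands": [
    {"translation": [-0.13, 0.18, 0.5], "turn": [0, 0, 0]},
    {"translation": [-0.13, 0.18, 1.5], "turn": [0, 0, 0]},
    {"translation": [-0.13, 0.18, 2.5], "turn": [0, 0, 0]},
    {"translation": [-0.13, 0.18, 3.2], "turn": [0, 0, 0]},
    {"translation": [-0.13, 0.18, 3.4], "turn": [0, 0, 0]},
    {"translation": [-0.13, 0.18, 3.4], "turn": [0, 0, 0]}
  ]
}}

```text
time: 15.55
eef_pos: [0.6022, -0.1093, 0.0546]
orientation: [[0.301, 0.953, -0.001], [0.953, -0.301, 0.0], [0.0, -0.001, -1.0]]
contact_force: [-0.0, -1.0, -0.5]
finger_gap: 0.0541
```

Run:
```python
from h import *
plan((.6017,-.1079,.024,72.5))
```

```text
t 15.55 at [ 0.6022 -0.1093  0.0546] yaw 72.46 gap 0.0541 F [-0.  -1.  -0.5] q [ 29.  25. -29.  98.  14.  61. -22.]
-> (0.6017, -0.1079, 0.024, 72.5) T [0.12, -0.09, 3.06] rot [-0.05, -0.0, -0.04]
```

Emit:
{"api": "jog_arm", "payload": {
  "commands": [
    {"translation": [0.1, -0.05, 0.5], "turn": [0, 0, 0]},
    {"translation": [0.1, -0.05, 1.3], "turn": [0, 0, 0]},
    {"translation": [0.1, -0.05, 2.1], "turn": [0, 0, 0]},
    {"translation": [0.1, -0.05, 2.7], "turn": [0, 0, 0]},
    {"translation": [0.1, -0.05, 3.0], "turn": [0, 0, 0]},
    {"translation": [0.1, -0.05, 3.0], "turn": [0, 0, 0]},
    {"translation": [0.1, -0.05, 3.0], "turn": [0, 0, 0]}
  ]
}}

```text
time: 16.25
eef_pos: [0.6024, -0.1083, 0.0252]
orientation: [[0.302, 0.953, 0.0], [0.953, -0.302, 0.0], [0.0, 0.0, -1.0]]
contact_force: [0.4, 0.6, -1.2]
finger_gap: 0.0539
```

Run:
```python
from h import *
o=get_obs(); W,p=snap('w14')
blue=(p[...,2].astype(int)-p[...,0]>35)&(p[...,1]>100)&(p[...,0]>80)
held(W,p,blue,-.05,-.03,o)
plan((.6017,-.1079,.022,72.5))
```

```text
held: n 11462 tilt deg (dz/dx,dz/dy) [0.62 0.02] top z at x0 -0.0377 toolx range [-0.0252  0.0272] mid 0.001 y [-0.0252  0.0252]
t 16.3 at [ 0.6025 -0.1083  0.0254] yaw 72.45 gap 0.0537 F [ 0.1 -0.5 -0.9] q [ 29.  27. -28.  99.  15.  58. -23.]
-> (0.6017, -0.1079, 0.022, 72.5) T [0.01, -0.09, 0.34] rot [0.02, -0.01, -0.05]
```

View pics/w14.png

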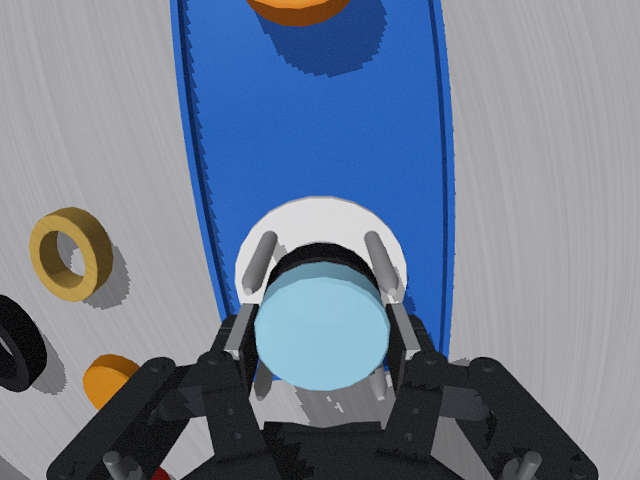

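Centred between the posts; now creep down until contact (expected near z = 0.021).

Emit:
{"api": "jog_arm", "payload": {
  "commands": [
    {"translation": [0, -0.08, 0.1], "turn": [0, 0, 0]},
    {"translation": [0, -0.08, 0.2], "turn": [0, 0, 0]},
    {"translation": [0, -0.08, 0.3], "turn": [0, 0, 0]},
    {"translation": [0, -0.08, 0.35], "turn": [0, 0, 0]},
    {"translation": [0, -0.08, 0.35], "turn": [0, 0, 0]}
  ]
}}

```text
time: 16.8
eef_pos: [0.6015, -0.1081, 0.0216]
orientation: [[0.302, 0.953, -0.0], [0.953, -0.302, 0.0], [0.0, -0.0, -1.0]]
contact_force: [-0.1, -0.2, -1.3]
finger_gap: 0.0539
```

Emit:
{"api": "jog_arm", "payload": {
  "commands": [
    {"translation": [0, 0, 0.05], "turn": [0, 0, 0]},
    {"translation": [0, 0, 0.1], "turn": [0, 0, 0]},
    {"translation": [0, 0, 0.1], "turn": [0, 0, 0]}
  ]
}}

```text
time: 17.1
eef_pos: [0.6016, -0.1081, 0.0211]
orientation: [[0.302, 0.953, 0.0], [0.953, -0.302, -0.0], [-0.0, 0.0, -1.0]]
contact_force: [-2.8, 0.2, 3.7]
finger_gap: 0.054
```

Emit:
{"api": "jog_arm", "payload": {
  "commands": [
    {"translation": [0, 0, 0.03], "turn": [0, 0, 0]},
    {"translation": [0, 0, 0.03], "turn": [0, 0, 0]}
  ],
  "newtons": 20
}}

```text
time: 17.3
eef_pos: [0.6017, -0.1081, 0.0211]
orientation: [[0.301, 0.953, 0.0], [0.953, -0.301, -0.0], [-0.0, 0.0, -1.0]]
contact_force: [-3.7, 0.3, 8.4]
finger_gap: 0.0539
```

Emit:
{"api": "jog_arm", "payload": {
  "commands": [
    {"translation": [0, 0, 0], "turn": [0, 0, 0]},
    {"translation": [0, 0, 0], "turn": [0, 0, 0]},
    {"translation": [0, 0, 0], "turn": [0, 0, 0]},
    {"translation": [0, 0, -0.5], "turn": [0, 0, 0]},
    {"translation": [0, 0, -2], "turn": [0, 0, 0]},
    {"translation": [0, 0, -4.5], "turn": [0, 0, 0]},
    {"translation": [0, 0, -8], "turn": [0, 0, 0]},
    {"translation": [0, 0, -11], "turn": [0, 0, 0]},
    {"translation": [0, 0, -12], "turn": [0, 0, 0]},
    {"translation": [0, 0, -12], "turn": [0, 0, 0]}
  ],
  "fingers": 90
}}

```text
time: 18.3
eef_pos: [0.6028, -0.1081, 0.143]
orientation: [[0.301, 0.953, 0.004], [0.953, -0.301, -0.001], [0.0, 0.004, -1.0]]
contact_force: [-0.1, 0.8, 0.2]
finger_gap: 0.0769
```

Run:
```python
from h import *
W,p=snap('w15')
blue=(p[...,2].astype(int)-p[...,0]>35)&(p[...,1]>100)&(p[...,0]>80)
show(W,'lens',322,243,60,.05,.065,blue)
plan((.4611,-.0467,.12,72.5))
```

```text
lens c 0.6017 -0.1077 r 0.028 4632 mean [ 0.602  -0.1063  0.0588] zmed 0.0589
t 18.35 at [ 0.6018 -0.1082  0.1411] yaw 72.45 gap 0.0771 F [ 1.2 -1.2 -0.4] q [ 30.  20. -30.  94.  11.  69. -20.]
-> (0.4611, -0.0467, 0.12, 72.5) T [1.61, -15.28, 2.09] rot [0.08, 0.0, -0.05]
```

View pics/w15.png

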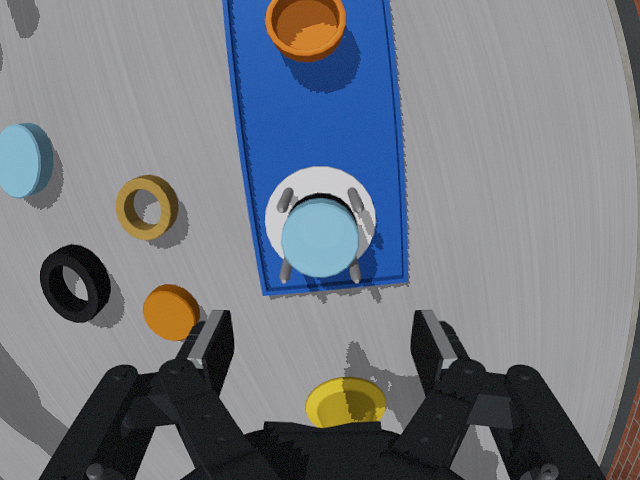

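Emit:
{"api": "jog_arm", "payload": {
  "commands": [
    {"translation": [0.3, -3, 0.5], "turn": [0, 0, 0]},
    {"translation": [0.7, -7, 1], "turn": [0, 0, 0]},
    {"translation": [1.2, -11, 2.1], "turn": [0, 0, 0]},
    {"translation": [1.6, -14, 2.1], "turn": [0, 0, 0]},
    {"translation": [1.6, -15.3, 2.1], "turn": [0, 0, 0]},
    {"translation": [1.6, -15.3, 2.1], "turn": [0, 0, 0]},
    {"translation": [1.6, -15.3, 2.1], "turn": [0, 0, 0]}
  ],
  "fingers": 100
}}

```text
time: 19.05
eef_pos: [0.4613, -0.0473, 0.1194]
orientation: [[0.302, 0.953, 0.001], [0.953, -0.302, -0.0], [0.0, 0.001, -1.0]]
contact_force: [1.3, 0.5, -0.9]
finger_gap: 0.0853
```

Run:
```python
from h import *
W,p=snap('w16')
br=(p[...,0].astype(int)-p[...,2]>40)
show(W,'ret',322,230,50,.018,.023,br)
plan((.4611,-.0467,.03,72.5),(.4611,-.0467,-.0205,72.5))
```

```text
ret c 0.4609 -0.0467 r 0.028 2365 mean [ 0.4613 -0.0458  0.0198] zmed 0.0198
t 19.1 at [ 0.4616 -0.0473  0.1194] yaw 72.41 gap 0.0852 F [ 0.6  0.7 -0.7] q [ 33.   4. -34. 114.   2.  63. -19.]
-> (0.4611, -0.0467, 0.03, 72.5) T [0.04, -0.07, 8.94] rot [0.03, -0.03, -0.09]
-> (0.4611, -0.0467, -0.0205, 72.5) T [0.04, -0.07, 13.99] rot [0.03, -0.03, -0.09]
```

View pics/w16.png

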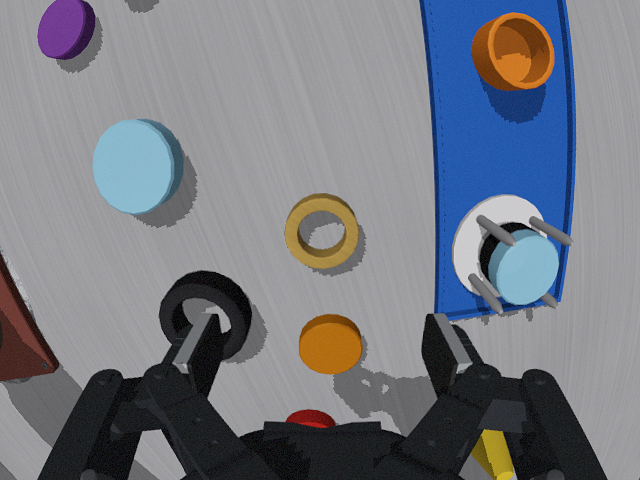

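Emit:
{"api": "jog_arm", "payload": {
  "commands": [
    {"translation": [0.05, -0.07, 4], "turn": [0, 0, 0]},
    {"translation": [0.05, -0.07, 8], "turn": [0, 0, 0]},
    {"translation": [0.05, -0.07, 10.5], "turn": [0, 0, 0]},
    {"translation": [0.05, -0.07, 12.3], "turn": [0, 0, 0]},
    {"translation": [0.05, -0.07, 13.3], "turn": [0, 0, 0]},
    {"translation": [0.05, -0.07, 13.9], "turn": [0, 0, 0]},
    {"translation": [0.05, -0.07, 13.9], "turn": [0, 0, 0]},
    {"translation": [0.05, -0.07, 13.9], "turn": [0, 0, 0]}
  ]
}}

```text
time: 19.9
eef_pos: [0.4608, -0.046, -0.019]
orientation: [[0.302, 0.953, 0.001], [0.953, -0.302, -0.0], [0.0, 0.001, -1.0]]
contact_force: [-0.2, -0.2, 0.3]
finger_gap: 0.0855
```

Run:
```python
from h import *
plan((.4611,-.0467,-.0195,72.5))
W,p=snap('w17')
```

```text
t 19.9 at [ 0.4608 -0.046  -0.019 ] yaw 72.45 gap 0.0855 F [-0.2 -0.2  0.3] q [ 30.  16. -32. 121.  12.  46. -27.]
-> (0.4611, -0.0467, -0.0195, 72.5) T [-0.05, 0.05, 0.05] rot [0.06, -0.01, -0.05]
```

View pics/w17.png

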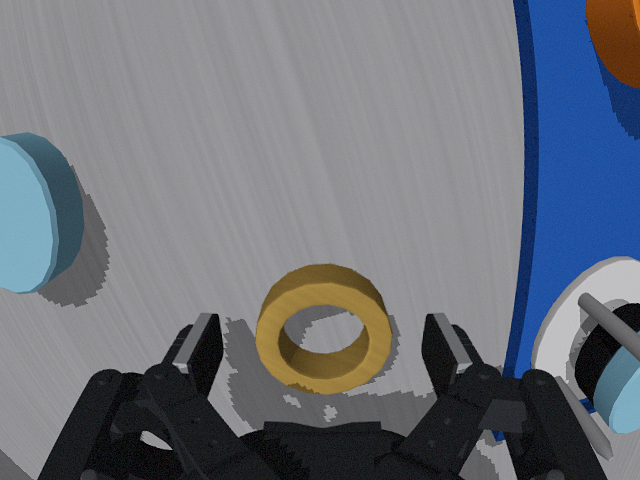

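Emit:
{"api": "jog_arm", "payload": {
  "commands": [
    {"translation": [-0.05, 0, 0], "turn": [0, 0, 0]},
    {"translation": [-0.05, 0, 0], "turn": [0, 0, 0]},
    {"translation": [-0.05, 0, 0], "turn": [0, 0, 0]},
    {"translation": [-0.05, 0, 0], "turn": [0, 0, 0]},
    {"translation": [-0.05, 0, 0], "turn": [0, 0, 0]},
    {"translation": [-0.05, 0, 0], "turn": [0, 0, 0]}
  ],
  "fingers": 40,
  "newtons": 60
}}

```text
time: 20.55
eef_pos: [0.4603, -0.0467, -0.0184]
orientation: [[0.302, 0.953, 0.001], [0.953, -0.302, -0.001], [-0.001, 0.001, -1.0]]
contact_force: [-6.1, 0.5, 15.6]
finger_gap: 0.0549
```

Emit:
{"api": "jog_arm", "payload": {
  "commands": [
    {"translation": [0, 0, -0.5], "turn": [0, 0, 0]},
    {"translation": [0, 0, -2], "turn": [0, 0, 0]},
    {"translation": [0, 0, -5], "turn": [0, 0, 0]},
    {"translation": [0, 0, -9], "turn": [0, 0, 0]},
    {"translation": [0, 0, -12], "turn": [0, 0, 0]},
    {"translation": [0, 0, -12.5], "turn": [0, 0, 0]},
    {"translation": [0, 0, -12.5], "turn": [0, 0, 0]}
  ]
}}

```text
time: 21.25
eef_pos: [0.4604, -0.0467, 0.1062]
orientation: [[0.302, 0.953, 0.002], [0.953, -0.302, -0.001], [-0.0, 0.002, -1.0]]
contact_force: [0.6, 0.0, -1.2]
finger_gap: 0.0539
```

Run:
```python
from h import *
o=get_obs(); W,p=snap('w18')
br=(p[...,0].astype(int)-p[...,2]>40)
held(W,p,br,-.05,-.03,o)
plan((.6017,-.1079,.105,72.5))
```

```text
held: n 6363 tilt deg (dz/dx,dz/dy) [ 0.19 -0.02] top z at x0 -0.0376 toolx range [-0.0267  0.0274] mid 0.0003 y [-0.0259  0.0261]
t 21.3 at [ 0.4596 -0.0467  0.105 ] yaw 72.44 gap 0.0544 F [ 0.   0.2 -2.1] q [ 34.   5. -34. 115.   3.  61. -20.]
-> (0.6017, -0.1079, 0.105, 72.5) T [-1.55, 15.4, 0.0] rot [0.01, 0.02, -0.06]
```

View pics/w18.png

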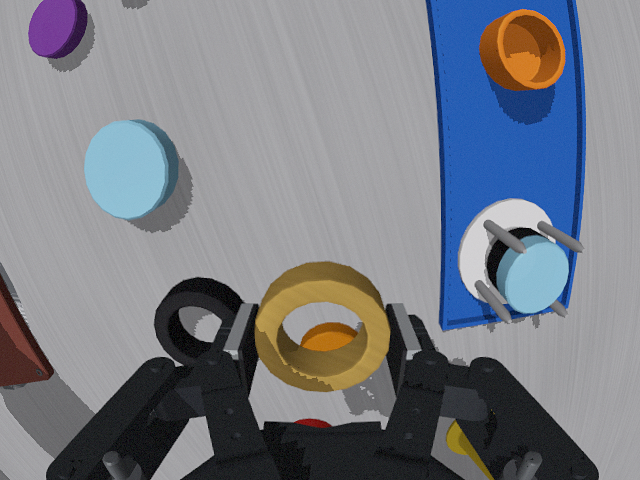

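Emit:
{"api": "jog_arm", "payload": {
  "commands": [
    {"translation": [-0.2, 2, 0], "turn": [0, 0, 0]},
    {"translation": [-0.6, 5, 0], "turn": [0, 0, 0]},
    {"translation": [-0.9, 9, 0], "turn": [0, 0, 0]},
    {"translation": [-1.3, 12.5, 0], "turn": [0, 0, 0]},
    {"translation": [-1.5, 14.8, 0], "turn": [0, 0, 0]},
    {"translation": [-1.55, 15.4, 0], "turn": [0, 0, 0]},
    {"translation": [-1.55, 15.4, 1], "turn": [0, 0, 0]},
    {"translation": [-1.55, 15.4, 2.5], "turn": [0, 0, 0]},
    {"translation": [-1.55, 15.4, 2.5], "turn": [0, 0, 0]},
    {"translation": [-1.55, 15.4, 2.5], "turn": [0, 0, 0]}
  ]
}}

```text
time: 22.3
eef_pos: [0.6008, -0.1073, 0.0796]
orientation: [[0.301, 0.954, -0.002], [0.954, -0.301, 0.0], [-0.0, -0.002, -1.0]]
contact_force: [-0.7, 0.5, -0.4]
finger_gap: 0.0542
```

Run:
```python
from h import *
plan((.6019,-.1077,.046,72.5))
```

```text
t 22.3 at [ 0.6008 -0.1073  0.0796] yaw 72.48 gap 0.0542 F [-0.7  0.5 -0.4] q [ 30.  23. -30.  97.  13.  63. -21.]
-> (0.6019, -0.1077, 0.046, 72.5) T [-0.01, 0.13, 3.36] rot [-0.1, 0.02, -0.02]
```

Emit:
{"api": "jog_arm", "payload": {
  "commands": [
    {"translation": [0, 0.08, 0], "turn": [0, 0, 0]},
    {"translation": [0, 0.08, 0.8], "turn": [0, 0, 0]},
    {"translation": [0, 0.08, 1.8], "turn": [0, 0, 0]},
    {"translation": [0, 0.08, 2.6], "turn": [0, 0, 0]},
    {"translation": [0, 0.08, 3.2], "turn": [0, 0, 0]},
    {"translation": [0, 0.08, 3.2], "turn": [0, 0, 0]},
    {"translation": [0, 0.08, 3.2], "turn": [0, 0, 0]}
  ]
}}

```text
time: 23.0
eef_pos: [0.6027, -0.1079, 0.0482]
orientation: [[0.301, 0.953, -0.0], [0.953, -0.301, 0.0], [0.0, -0.0, -1.0]]
contact_force: [0.6, 0.1, -0.9]
finger_gap: 0.0544
```

Run:
```python
from h import *
o=get_obs(); W,p=snap('w19')
br=(p[...,0].astype(int)-p[...,2]>40)
held(W,p,br,-.05,-.03,o)
plan((.6019,-.1077,.042,72.5))
```

```text
held: n 6397 tilt deg (dz/dx,dz/dy) [0.23 0.08] top z at x0 -0.0376 toolx range [-0.0267  0.0274] mid 0.0004 y [-0.0258  0.0261]
t 23.05 at [ 0.603  -0.1079  0.0485] yaw 72.46 gap 0.0548 F [-0.5  0.2 -1.7] q [ 30.  26. -30.  98.  14.  60. -22.]
-> (0.6019, -0.1077, 0.042, 72.5) T [-0.02, -0.11, 0.65] rot [0.01, -0.01, -0.04]
```

View pics/w19.png

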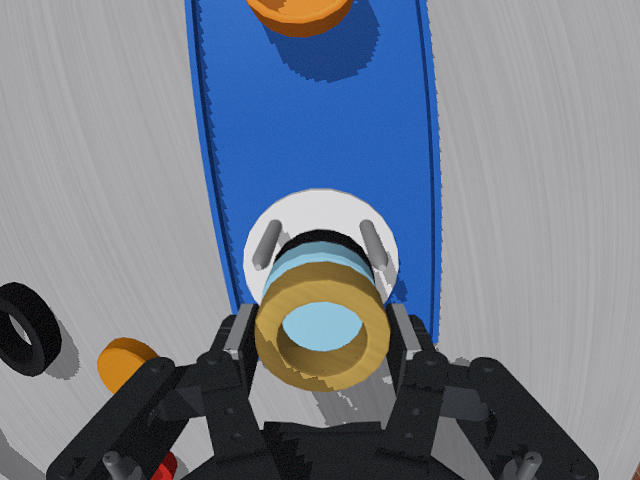

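Emit:
{"api": "jog_arm", "payload": {
  "commands": [
    {"translation": [0, -0.09, 0.15], "turn": [0, 0, 0]},
    {"translation": [0, -0.09, 0.3], "turn": [0, 0, 0]},
    {"translation": [0, -0.09, 0.45], "turn": [0, 0, 0]},
    {"translation": [0, -0.09, 0.6], "turn": [0, 0, 0]},
    {"translation": [0, -0.09, 0.68], "turn": [0, 0, 0]},
    {"translation": [0, -0.09, 0.68], "turn": [0, 0, 0]}
  ]
}}

```text
time: 23.65
eef_pos: [0.6018, -0.1077, 0.0414]
orientation: [[0.302, 0.953, -0.0], [0.953, -0.302, 0.0], [-0.0, -0.0, -1.0]]
contact_force: [0.2, 0.4, -1.5]
finger_gap: 0.0544
```

Emit:
{"api": "jog_arm", "payload": {
  "commands": [
    {"translation": [0, 0, 0.05], "turn": [0, 0, 0]},
    {"translation": [0, 0, 0.05], "turn": [0, 0, 0]},
    {"translation": [0, 0, 0.05], "turn": [0, 0, 0]}
  ]
}}

```text
time: 23.95
eef_pos: [0.6019, -0.1077, 0.0411]
orientation: [[0.302, 0.953, 0.0], [0.953, -0.302, 0.0], [0.0, 0.0, -1.0]]
contact_force: [0.7, 1.1, -0.2]
finger_gap: 0.0542
```

Emit:
{"api": "jog_arm", "payload": {
  "commands": [
    {"translation": [0, 0, 0.05], "turn": [0, 0, 0]},
    {"translation": [0, 0, 0.08], "turn": [0, 0, 0]},
    {"translation": [0, 0, 0.08], "turn": [0, 0, 0]}
  ]
}}

```text
time: 24.25
eef_pos: [0.602, -0.1077, 0.0408]
orientation: [[0.302, 0.953, 0.0], [0.953, -0.302, -0.0], [-0.0, 0.0, -1.0]]
contact_force: [-2.4, 0.3, 4.5]
finger_gap: 0.0543
```

Contact at the predicted height (5–6 N). Release and rise.

Emit:
{"api": "jog_arm", "payload": {
  "commands": [
    {"translation": [0, 0, 0], "turn": [0, 0, 0]},
    {"translation": [0, 0, 0], "turn": [0, 0, 0]},
    {"translation": [0, 0, 0], "turn": [0, 0, 0]},
    {"translation": [0, 0, -0.5], "turn": [0, 0, 0]},
    {"translation": [0, 0, -2], "turn": [0, 0, 0]},
    {"translation": [0, 0, -4.5], "turn": [0, 0, 0]},
    {"translation": [0, 0, -8], "turn": [0, 0, 0]},
    {"translation": [0, 0, -10], "turn": [0, 0, 0]},
    {"translation": [0, 0, -10], "turn": [0, 0, 0]}
  ],
  "fingers": 90
}}

```text
time: 25.15
eef_pos: [0.6042, -0.1076, 0.1452]
orientation: [[0.301, 0.953, 0.007], [0.954, -0.301, -0.001], [0.001, 0.007, -1.0]]
contact_force: [0.7, -0.3, -0.4]
finger_gap: 0.0766
```

Run:
```python
from h import *
W,p=snap('w20')
br=(p[...,0].astype(int)-p[...,2]>40)
show(W,'ret',322,243,60,.07,.085,br)
plan((.373,.251,.14,72.5),(.373,.251,.14,100))
```

```text
ret c 0.6021 -0.1073 r 0.0281 3393 mean [ 0.6025 -0.1061  0.0781] zmed 0.0787
t 25.2 at [ 0.6032 -0.1077  0.143 ] yaw 72.45 gap 0.0769 F [-0.9  0.3 -0.1] q [ 31.  20. -31.  93.  11.  69. -20.]
-> (0.373, 0.251, 0.14, 72.5) T [27.26, -32.76, 0.18] rot [0.23, -0.02, -0.05]
-> (0.373, 0.251, 0.14, 100) T [27.26, -32.76, 0.18] rot [0.23, 0.04, -27.55]
```

View pics/w20.png

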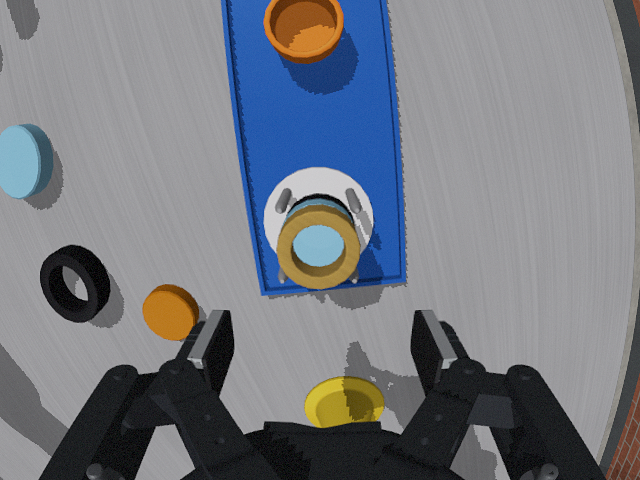

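Emit:
{"api": "jog_arm", "payload": {
  "commands": [
    {"translation": [3, -3.6, 0], "turn": [0.2, 0, 0]},
    {"translation": [6, -7.3, 0], "turn": [0.2, 0, 0]},
    {"translation": [9, -11, 0], "turn": [0.2, 0, 0]},
    {"translation": [12, -14.6, 0], "turn": [0.2, 0, 0]},
    {"translation": [15, -18.2, 0], "turn": [0.2, 0, 0]},
    {"translation": [18, -21.8, 0], "turn": [0.2, 0, 0]},
    {"translation": [21, -25.4, 0], "turn": [0.2, 0, 0]},
    {"translation": [24, -29, 0], "turn": [0.2, 0, 0]},
    {"translation": [26.5, -31.8, 0], "turn": [0.2, 0, 0]},
    {"translation": [27.3, -32.8, 0], "turn": [0.2, 0, 0]},
    {"translation": [27.3, -32.8, 0], "turn": [0.2, 0, 0]},
    {"translation": [27.3, -32.8, 0], "turn": [0.2, 0, 0]}
  ],
  "fingers": 85
}}

```text
time: 26.4
eef_pos: [0.372, 0.2503, 0.14]
orientation: [[0.302, 0.953, -0.004], [0.953, -0.302, 0.0], [-0.001, -0.004, -1.0]]
contact_force: [0.4, -0.4, 0.6]
finger_gap: 0.0722
```

Run:
```python
from h import *
W,p=snap('w21')
show(W,'batt',322,220,60,.073,.078);show(W,'contact',322,220,60,.078,.085)
plan((.373,.251,.03,72.5))
```

```text
batt c 0.3722 0.2515 r 0.0176 1811 mean [0.3723 0.2525 0.0759] zmed 0.0759
contact c 0.3768 0.253 r 0.0149 269 mean [0.372  0.252  0.0799] zmed 0.0799
t 26.45 at [0.3723 0.25   0.14  ] yaw 72.34 gap 0.0724 F [0.3 0.7 0.5] q [ 11.   2. -51. 114.   1.  65. -57.]
-> (0.373, 0.251, 0.03, 72.5) T [0.12, 0.08, 11.0] rot [-0.21, 0.03, -0.16]
```

View pics/w21.png

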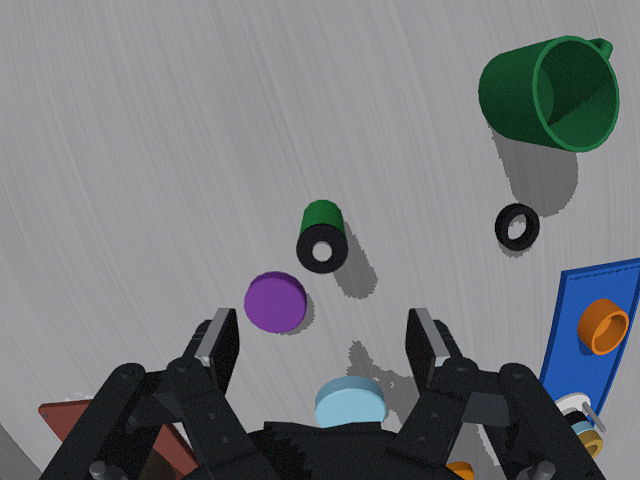

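Emit:
{"api": "jog_arm", "payload": {
  "commands": [
    {"translation": [0.1, -0.05, 0], "turn": [-0.2, 0, -0.1]},
    {"translation": [0.1, -0.05, 3], "turn": [-0.2, 0, -0.1]},
    {"translation": [0.1, -0.05, 6], "turn": [-0.2, 0, -0.1]},
    {"translation": [0.1, -0.05, 9], "turn": [-0.2, 0, -0.1]},
    {"translation": [0.1, -0.05, 11.2], "turn": [-0.2, 0, -0.1]},
    {"translation": [0.1, -0.05, 12.2], "turn": [-0.2, 0, -0.1]},
    {"translation": [0.1, -0.05, 12.2], "turn": [-0.2, 0, -0.1]},
    {"translation": [0.1, -0.05, 12.2], "turn": [-0.2, 0, -0.1]}
  ]
}}

```text
time: 27.25
eef_pos: [0.3715, 0.2529, 0.019]
orientation: [[0.3, 0.954, 0.001], [0.954, -0.3, 0.001], [0.001, 0.0, -1.0]]
contact_force: [-0.3, -0.3, -0.3]
finger_gap: 0.0724
```

Run:
```python
from h import *
W,p=snap('w22')
plan((.372,.2517,.018,72.5))
show(W,'batt',322,320,60,.073,.078)
```

```text
t 27.3 at [0.3718 0.2531 0.0193] yaw 72.53 gap 0.0726 F [0.3 0.4 0.5] q [  6.  13. -50. 121.  13.  51. -68.]
-> (0.372, 0.2517, 0.018, 72.5) T [-0.13, 0.07, 0.13] rot [0.06, -0.06, 0.03]
batt c 0.3734 0.2569 r 0.016 2854 mean [0.3744 0.2604 0.0758] zmed 0.0759
```

View pics/w22.png

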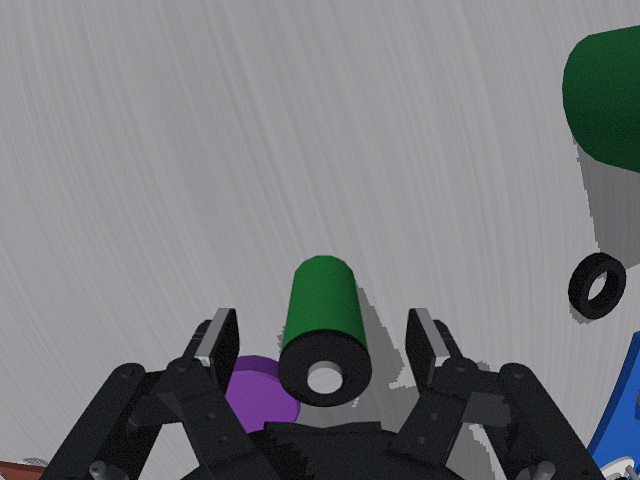

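Emit:
{"api": "jog_arm", "payload": {
  "commands": [
    {"translation": [-0.13, 0.05, 0.1], "turn": [0, 0, 0]},
    {"translation": [-0.13, 0.05, 0.1], "turn": [0, 0, 0]},
    {"translation": [-0.13, 0.05, 0.1], "turn": [0, 0, 0]},
    {"translation": [-0.13, 0.05, 0.1], "turn": [0, 0, 0]},
    {"translation": [-0.13, 0.05, 0.1], "turn": [0, 0, 0]},
    {"translation": [-0.13, 0.05, 0.1], "turn": [0, 0, 0]},
    {"translation": [-0.13, 0.05, 0.1], "turn": [0, 0, 0]},
    {"translation": [-0.13, 0.05, 0.1], "turn": [0, 0, 0]}
  ],
  "fingers": 20,
  "newtons": 60
}}

```text
time: 28.1
eef_pos: [0.3714, 0.2514, 0.0179]
orientation: [[0.3, 0.954, 0.001], [0.954, -0.3, -0.0], [0.0, 0.001, -1.0]]
contact_force: [-1.2, -1.6, 6.0]
finger_gap: 0.0326
```

Emit:
{"api": "jog_arm", "payload": {
  "commands": [
    {"translation": [0, 0, -0.5], "turn": [0, 0, 0]},
    {"translation": [0, 0, -2], "turn": [0, 0, 0]},
    {"translation": [0, 0, -5], "turn": [0, 0, 0]},
    {"translation": [0, 0, -8], "turn": [0, 0, 0]},
    {"translation": [0, 0, -10], "turn": [0, 0, 0]},
    {"translation": [0, 0, -10], "turn": [0, 0, 0]}
  ]
}}

```text
time: 28.7
eef_pos: [0.3724, 0.2524, 0.12]
orientation: [[0.3, 0.954, 0.005], [0.954, -0.3, 0.001], [0.003, 0.004, -1.0]]
contact_force: [-0.5, 0.1, 0.3]
finger_gap: 0.0331
```

Run:
```python
from h import *
o=get_obs(); W,p=snap('w23')
v,u=np.mgrid[0:480,0:640]
R=np.array(o['orientation']);T=(W-np.array(o['eef_pos']))@R
m=(np.abs(T[...,1])<.0155)&(np.abs(T[...,0])<.03)&(T[...,2]<-.03)&(T[...,2]>-.07)&(v>300)
h,e=np.histogram(T[m][:,2],20);print(h,e.round(4))
held(W,p,m,-.064,-.05,o)
plan((.6396,.0467,.11,72.5))
```

```text
[ 514  299  990 3653  235  203  200  190  197  189  174  180  179  170
  166  160  137   99   94   69] [-0.0635 -0.0618 -0.0601 -0.0585 -0.0568 -0.0551 -0.0535 -0.0518 -0.0501
 -0.0484 -0.0468 -0.0451 -0.0434 -0.0417 -0.0401 -0.0384 -0.0367 -0.035
 -0.0334 -0.0317 -0.03  ]
held: n 4379 tilt deg (dz/dx,dz/dy) [ 2.27 -0.22] top z at x0 -0.0581 toolx range [-0.0158  0.0174] mid 0.0008 y [-0.015  0.015]
t 28.75 at [0.3718 0.2517 0.1184] yaw 72.53 gap 0.033 F [ 0.2 -0.8 -1.5] q [ 12.   3. -52. 116.   3.  62. -59.]
-> (0.6396, 0.0467, 0.11, 72.5) T [-11.52, 31.7, 0.9] rot [0.15, -0.07, 0.03]
```

View pics/w23.png

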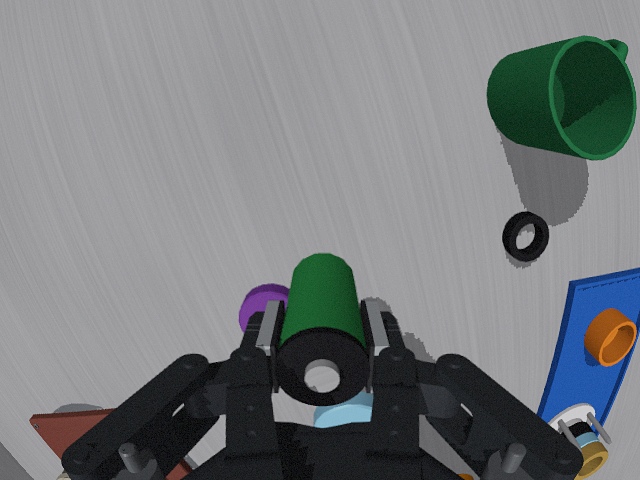

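Emit:
{"api": "jog_arm", "payload": {
  "commands": [
    {"translation": [-0.6, 1.6, 0], "turn": [0, 0, 0]},
    {"translation": [-1.7, 4.8, 0], "turn": [0, 0, 0]},
    {"translation": [-3, 8.3, 0], "turn": [0, 0, 0]},
    {"translation": [-4.3, 11.8, 0], "turn": [0, 0, 0]},
    {"translation": [-5.6, 15.3, 0], "turn": [0, 0, 0]},
    {"translation": [-6.9, 18.8, 0], "turn": [0, 0, 0]},
    {"translation": [-8.1, 22.3, 0], "turn": [0, 0, 0]},
    {"translation": [-9.4, 25.8, 0], "turn": [0, 0, 0]},
    {"translation": [-10.6, 29, 0], "turn": [0, 0, 0]},
    {"translation": [-11.2, 31.2, 0], "turn": [0.1, 0, 0]},
    {"translation": [-11.4, 31.7, 0], "turn": [0.1, 0, 0]},
    {"translation": [-11.4, 31.7, 0], "turn": [0.1, 0, 0]}
  ]
}}

```text
time: 29.95
eef_pos: [0.6389, 0.0462, 0.1151]
orientation: [[0.301, 0.954, -0.005], [0.954, -0.301, 0.001], [-0.001, -0.005, -1.0]]
contact_force: [-0.7, 1.4, -0.9]
finger_gap: 0.0333
```

Emit:
{"api": "jog_arm", "payload": {
  "commands": [
    {"translation": [0, 0, 0], "turn": [0, 0, 0]},
    {"translation": [0, 0, 0], "turn": [0, 0, 0]}
  ]
}}

```text
time: 30.15
eef_pos: [0.6383, 0.0486, 0.117]
orientation: [[0.298, 0.954, -0.002], [0.954, -0.298, 0.001], [-0.0, -0.002, -1.0]]
contact_force: [-0.5, 0.1, -0.5]
finger_gap: 0.0329
```

Run:
```python
from h import *
o=get_obs(); W,p=snap('w24')
v,u=np.mgrid[0:480,0:640]
R=np.array(o['orientation']);T=(W-np.array(o['eef_pos']))@R
m=(np.abs(T[...,1])<.0155)&(np.abs(T[...,0])<.03)&(v>300)
held(W,p,m,-.0605,-.055,o)
plan((.6399,.0477,.06,72.5))
br=(p[...,0].astype(int)-p[...,2]>40)
show(W,'cup',322,230,90,.03,.042,br)
```

```text
held: n 4512 tilt deg (dz/dx,dz/dy) [ 0.25 -0.24] top z at x0 -0.0579 toolx range [-0.0161  0.0175] mid 0.0007 y [-0.015  0.015]
t 30.2 at [0.6385 0.0485 0.1173] yaw 72.64 gap 0.0329 F [ 0.5 -0.  -1.3] q [ 21.  26. -38.  90.  17.  69. -38.]
-> (0.6399, 0.0477, 0.06, 72.5) T [-0.03, 0.17, 5.73] rot [-0.11, 0.01, 0.14]
cup c 0.64 0.0474 r 0.029 1384 mean [0.6429 0.0564 0.0362] zmed 0.0366
```

View pics/w24.png

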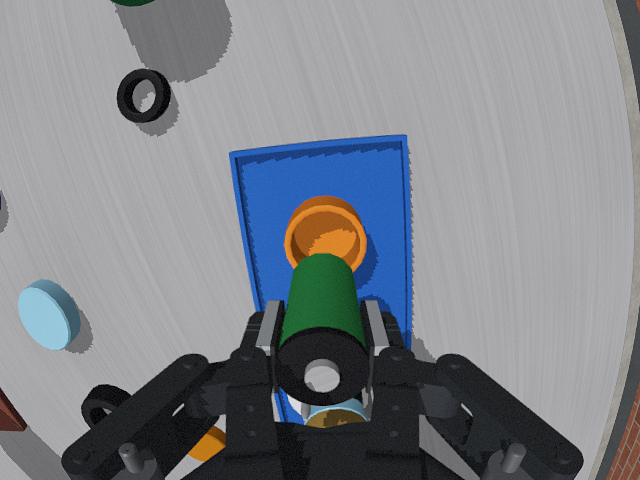

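Emit:
{"api": "jog_arm", "payload": {
  "commands": [
    {"translation": [-0.16, 0.16, 0], "turn": [0, 0, 0]},
    {"translation": [-0.16, 0.16, 1.5], "turn": [0, 0, 0]},
    {"translation": [-0.16, 0.16, 3], "turn": [0, 0, 0]},
    {"translation": [-0.16, 0.16, 4.5], "turn": [0, 0, 0]},
    {"translation": [-0.16, 0.16, 5.4], "turn": [0, 0, 0]},
    {"translation": [-0.16, 0.16, 5.4], "turn": [0, 0, 0]},
    {"translation": [-0.16, 0.16, 5.4], "turn": [0, 0, 0]}
  ]
}}

```text
time: 30.9
eef_pos: [0.6401, 0.0457, 0.0631]
orientation: [[0.3, 0.954, -0.002], [0.954, -0.3, 0.001], [0.0, -0.002, -1.0]]
contact_force: [0.3, -0.6, -1.1]
finger_gap: 0.0327
```

Run:
```python
from h import *
plan((.6396,.0465,.03,72.5))
snap('w25')
```

```text
t 30.9 at [0.6401 0.0457 0.0631] yaw 72.56 gap 0.0327 F [ 0.3 -0.6 -1.1] q [ 20.  30. -37.  93.  19.  64. -39.]
-> (0.6396, 0.0465, 0.03, 72.5) T [0.06, -0.07, 3.31] rot [-0.13, -0.01, 0.06]
```

View pics/w25.png

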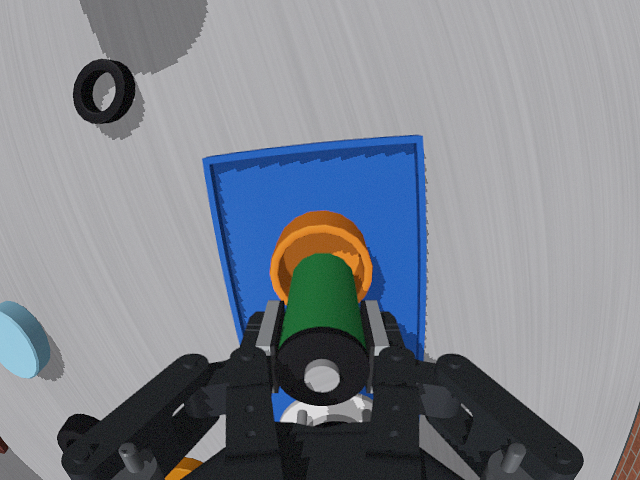

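Emit:
{"api": "jog_arm", "payload": {
  "commands": [
    {"translation": [0.05, -0.05, 0.5], "turn": [0, 0, 0]},
    {"translation": [0.05, -0.05, 1.3], "turn": [0, 0, 0]},
    {"translation": [0.05, -0.05, 2.1], "turn": [0, 0, 0]},
    {"translation": [0.05, -0.05, 2.8], "turn": [0, 0, 0]},
    {"translation": [0.05, -0.05, 3.3], "turn": [0, 0, 0]},
    {"translation": [0.05, -0.05, 3.3], "turn": [0, 0, 0]},
    {"translation": [0.05, -0.05, 3.3], "turn": [0, 0, 0]}
  ]
}}

```text
time: 31.65
eef_pos: [0.6398, 0.0463, 0.0302]
orientation: [[0.3, 0.954, -0.002], [0.954, -0.3, 0.001], [0.0, -0.002, -1.0]]
contact_force: [0.5, 0.6, -0.9]
finger_gap: 0.0329
```

Run:
```python
from h import *
plan((.6396,.0465,.0265,72.5))
snap('w26')
```

```text
t 31.65 at [0.6398 0.0463 0.0302] yaw 72.55 gap 0.0329 F [ 0.5  0.6 -0.9] q [ 19.  31. -36.  94.  21.  61. -40.]
-> (0.6396, 0.0465, 0.0265, 72.5) T [0.01, -0.03, 0.37] rot [-0.11, -0.01, 0.05]
```

View pics/w26.png

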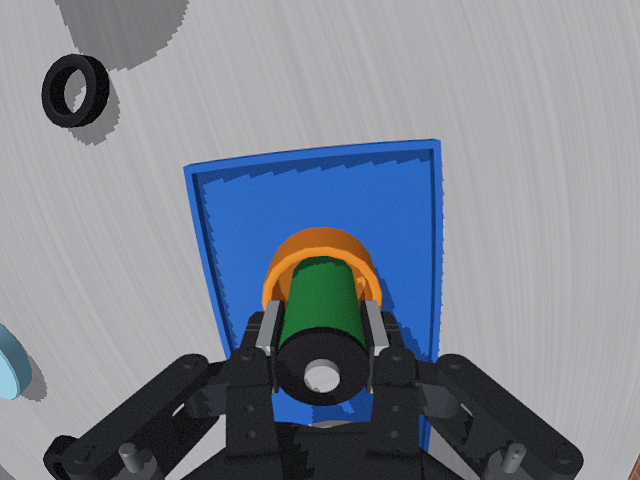

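The battery's lower end is inside the cup. Lower to contact.

Emit:
{"api": "jog_arm", "payload": {
  "commands": [
    {"translation": [0, 0, 0.15], "turn": [0, 0, 0]},
    {"translation": [0, 0, 0.3], "turn": [0, 0, 0]},
    {"translation": [0, 0, 0.38], "turn": [0, 0, 0]},
    {"translation": [0, 0, 0.38], "turn": [0, 0, 0]}
  ]
}}

```text
time: 32.1
eef_pos: [0.64, 0.0463, 0.027]
orientation: [[0.3, 0.954, -0.001], [0.954, -0.3, 0.0], [0.0, -0.001, -1.0]]
contact_force: [-1.2, -0.0, 4.9]
finger_gap: 0.0329
```

Emit:
{"api": "jog_arm", "payload": {
  "commands": [
    {"translation": [0, 0, 0.05], "turn": [0, 0, 0]},
    {"translation": [0, 0, 0.08], "turn": [0, 0, 0]},
    {"translation": [0, 0, 0.08], "turn": [0, 0, 0]}
  ]
}}

```text
time: 32.4
eef_pos: [0.6401, 0.0463, 0.027]
orientation: [[0.3, 0.954, -0.001], [0.954, -0.3, 0.0], [-0.0, -0.001, -1.0]]
contact_force: [-4.5, -1.2, 10.6]
finger_gap: 0.0326
```

Emit:
{"api": "jog_arm", "payload": {
  "commands": [
    {"translation": [0, 0, 0], "turn": [0, 0, 0]},
    {"translation": [0, 0, 0], "turn": [0, 0, 0]},
    {"translation": [0, 0, 0], "turn": [0, 0, 0]},
    {"translation": [0, 0, 0], "turn": [0, 0, 0]},
    {"translation": [0, 0, -1], "turn": [0, 0, 0]},
    {"translation": [0, 0, -3], "turn": [0, 0, 0]},
    {"translation": [0, 0, -6], "turn": [0, 0, 0]},
    {"translation": [0, 0, -10], "turn": [0, 0, 0]},
    {"translation": [0, 0, -13], "turn": [0, 0, 0]},
    {"translation": [0, 0, -15], "turn": [0, 0, 0]},
    {"translation": [0, 0, -15], "turn": [0, 0, 0]}
  ],
  "fingers": 80
}}

```text
time: 33.5
eef_pos: [0.6418, 0.0468, 0.18]
orientation: [[0.3, 0.954, 0.004], [0.954, -0.3, 0.001], [0.002, 0.004, -1.0]]
contact_force: [0.3, 0.2, -0.3]
finger_gap: 0.0684
```

Run:
```python
from h import *
W,p=snap('w27')
plan((.6,.05,.2,72.5))
show(W,'batt',322,220,80,.076,.082); show(W,'batt contact',322,220,80,.083,.095)
c=get_calibration('top'); q,d=capture('top'); s,_=capture('scene')
cv2.imwrite('pics/f1.png',np.hstack([cv2.resize(q[90:390,110:510],(400,300)),s[180:480,130:530]])[:,:,::-1])
Wt=pts('top',d,c)
show(Wt,'mug',165,187,40,.05,.1); show(Wt,'cone',495,195,40,.05,.1); show(Wt,'amber',408,260,25,.012,.03); show(Wt,'red',463,289,25,.012,.04); show(Wt,'purple',232,325,25,.01,.05);show(Wt,'smallsp',234,208,18,.012,.04); show(Wt,'bigsp',377,309,30,.012,.05); show(Wt,'bigl',305,310,30,.01,.05)
```

```text
t 33.55 at [0.6409 0.0465 0.1778] yaw 72.55 gap 0.0684 F [ 0.3 -0.1  0.9] q [ 21.  24. -39.  86.  15.  75. -37.]
-> (0.6, 0.05, 0.2, 72.5) T [-0.89, -4.01, -2.23] rot [0.07, -0.06, 0.05]
batt c 0.6421 0.0535 r 0.0156 63 mean [0.6443 0.06   0.0786] zmed 0.0784
batt contact c 0.6405 0.047 r 0.0175 1638 mean [0.6406 0.0474 0.0855] zmed 0.0851
mug c 0.5843 0.317 r 0.0578 1065 mean [0.5721 0.3123 0.0763] zmed 0.0781
cone c 0.5634 -0.316 r 0.0205 414 mean [ 0.561  -0.3112  0.0726] zmed 0.0728
amber 0
red c 0.3913 -0.2719 r 0.017 54 mean [ 0.3919 -0.274   0.0206] zmed 0.0206
purple c 0.31 0.1937 r 0.0282 664 mean [0.3103 0.193  0.0192] zmed 0.0193
smallsp c 0.5405 0.1961 r 0.0215 219 mean [0.5399 0.1959 0.0162] zmed 0.0161
bigsp 0
bigl c 0.3392 0.0517 r 0.037 650 mean [0.3351 0.0643 0.0252] zmed 0.0252
```

View pics/w27.png

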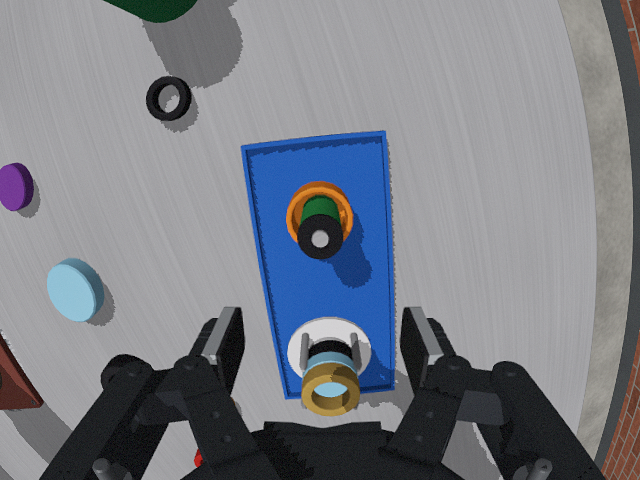

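View pics/f1.png

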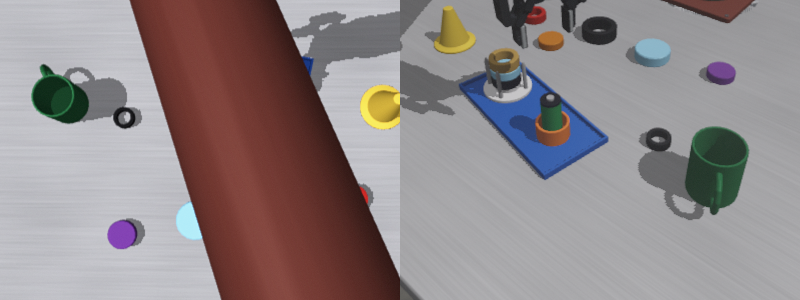

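```bash
python3 -c "
from cell import *
print(close_job())"
```

```text
the job is handed in; nothing more can be done
None
```

The lamp is gathered in the blue tray and the job was handed in at about 34 s of robot time. No verdict was reported.

**Stack:** the middle-sized (56 mm) black spacer, the smaller pale blue lens and the brass retaining ring went into the nest in that order. Each was lowered until light contact (under 10 N) before I released it.

| Check on the stack | Top measured after placing | Notes |
|---|---|---|
| Spacer | 40.8 mm | expected about 41 mm |
| Lens | 58.9 mm | expected about 59 mm |
| Retaining ring | 78.7 mm | expected about 79 mm; centred on the nest within about 1 mm |

**Battery:** it stands upright in the orange cup, centred within about 1 mm, with its shoulder at about 85 mm as expected. The gripper was about 80 mm above it and touching nothing at hand-in.

**What disagreed:**
- The first close on the spacer missed and nothing moved. The fingertips really stand 20–30 mm behind the reported TCP, not 14 mm ahead of it as stated. I measured this with the wrist and scene cameras and used the corrected heights for every later grasp.
- My circle fit on the spacer in the nest was contaminated by other dark pixels, so I relied on its height and on the picture.

**Things to leave alone:** the mug, cone, purple disc and small black ring measured where they started. The amber lens, red ring, large black ring and large blue disc were hidden or partly hidden by the arm in the last top view. The last scene view shows them, and nothing touched them, but I did not re-measure them.

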